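# Put away the stacked printing blocks

## Task

Take the stack of four printing blocks apart from the top down, one block at a time, and lay each one flat, carved face up, inside the storage tray of its own shape and size: small square first, then round, then six-sided, then long. Never tip a block over, and leave the plain wooden inking block and the jar lid where they lie.

Things in the scene. Friction and masses are not known exactly. Their poses are not given: they have to be found in the camera images.
- block_square: Printing block: wood with a 5 mm dark grey lino layer on top, carved with thin pale lines; 30 mm high. Origin at the centre of its underside, z up. Loose. The small square one, 28 x 28 mm, sides along its x and y; the top of the stack (0.025 kg).
- block_round: Printing block: wood with a 5 mm dark grey lino layer on top, carved with thin pale lines; 30 mm high. Origin at the centre of its underside, z up. Loose. The round one, 46 mm in diameter; third from the bottom of the stack (0.04 kg).
- block_hex: Printing block: wood with a 5 mm dark grey lino layer on top, carved with thin pale lines; 30 mm high. Origin at the centre of its underside, z up. Loose. The regular six-sided one, 60 mm across flats (69 mm across corners), two of its flat sides facing its +y and -y; second from the bottom of the stack (0.07 kg).
- block_long: Printing block: wood with a 5 mm dark grey lino layer on top, carved with thin pale lines; 30 mm high. Origin at the centre of its underside, z up. Loose. The long rectangular one, 140 mm along its x and 64 mm along its y; the bottom of the stack, lying on the bench (0.16 kg). The four together stand 120 mm high, about concentric, each block narrower than the one below.
- tray_square: Fixed shallow storage tray with a pale wooden lip and a grey felt floor; its recess has the outline of its block, 8 mm larger on every side. Origin at the centre of its underside, the felt floor 4 mm above it, the lip (5 mm thick) rising 6 mm above the floor, so its top is at 10 mm. Small square tray: recess 44 x 44 mm, sides along its x and y.
- tray_round: Fixed shallow storage tray with a pale wooden lip and a grey felt floor; its recess has the outline of its block, 8 mm larger on every side. Origin at the centre of its underside, the felt floor 4 mm above it, the lip (5 mm thick) rising 6 mm above the floor, so its top is at 10 mm. Round tray: recess 62 mm in diameter.
- tray_hex: Fixed shallow storage tray with a pale wooden lip and a grey felt floor; its recess has the outline of its block, 8 mm larger on every side. Origin at the centre of its underside, the felt floor 4 mm above it, the lip (5 mm thick) rising 6 mm above the floor, so its top is at 10 mm. Six-sided tray: recess 76 mm across flats, two flats facing its +y and -y.
- tray_long: Fixed shallow storage tray with a pale wooden lip and a grey felt floor; its recess has the outline of its block, 8 mm larger on every side. Origin at the centre of its underside, the felt floor 4 mm above it, the lip (5 mm thick) rising 6 mm above the floor, so its top is at 10 mm. Long rectangular tray: recess 156 mm along its x and 80 mm along its y; a block turned half round fits as well.
- inking_block: Bystander, not to be moved: a loose plain brown wooden block without a lino top, 45 x 75 x 30 mm, lying on the bench behind the six-sided tray. Origin at the centre of its underside, 75 mm along its y.
- jar_lid: Bystander, not to be moved: a loose brass-coloured jar lid, 62 mm in diameter and 13 mm high, lying on the bench behind the round tray. Origin at the centre of its underside.
Mind the look-alikes: they are no part of the job. Leave any blue or yellow look-alike of the block_round alone.

How it is judged:
By the outcome, as a careful person would: the job done as asked, in the order asked, and still so for the second after the job is handed in, with the robot touching nothing.
It also fails if it takes over 128 s, if anything falls off the work surface, if the arm or the gripper's body presses on something with over 40 N, if the wrist force passes 120 N, or if a joint passes its speed limit or range.

## Robot

A 6-joint arm with a two-finger parallel gripper is mounted at the origin on a cart in front of the work surface, level with it; the furniture and walls round the work are solid. World frame = base frame: x ahead of the robot, y to its left, z up, the work surface at z = 0. Lengths are in m, angles in rad, forces in N, time in s.
With the tool pointing down it reaches from about 0.375 to 0.9 m from the base axis. Payload 3.1 kg.
Tool frame: the origin (TCP) lies on the centre line of the jaws, within the pads' length; the fingertips stand 17 mm ahead of it and the grasp point (between the pads) lies 2 mm behind it (robot.tip_reach is the distance from the TCP to the fingertips, in m); x points along the fingers, z is the direction in which the jaws open and shut, and the axes are right-handed (so a half turn about x gives the same grasp; the last joint's range is limited). The gripper opens to 87 mm and grips with 3 to 60 N. Pads are 19 mm wide; open, the fingers measure 117 mm over their backs; the gripper's body (75 mm by 190 mm) begins 51 mm behind the grasp point.
Start: joints at [1.133, 0.527, 1.433, -0, 1.181, -0.178], TCP at [0.16, 0.604, 0.24] pointing down, gripper open.
Joint ranges: [-3.08, 3.08], [-0.75, 2.2], [0.22, 2.44], [-1.43, 4.57], [0, 2.65], [-2.85, 2.85]. Speed limits (rad/s): [2.79, 2.79, 3.14, 3.14, 3.14, 3.14].

## Interface

Orientations are given as a unit quaternion [w, x, y, z].
In Python, from bench import robot gives the robot as it stands.
- The arm moves only by the tool send_rows, never from a script. Its argument "deltas" is a list of rows, each a list of 4 numbers: the shift along the tool's x, y, z in cm, then the turn about the tool's x in rad. In form: [[tx, ty, tz, roll], ...]. A call has 1 to 20 rows; each row shifts and turns the commanded pose from where the row before left it, along the tool's axes as they then stand; what a row does not reach is not made up. A row lasts 1/12 s, in which the tool goes at most 41.7 mm and 7.16 degrees, less where a joint would pass 70% of its speed; a pose out of reach is approached as far as the arm can. A call is refused whole if a number of a shift passes 4.17 or a number of a turn 0.125, either way. A call with a gripper value outside its range is refused whole. "fingers" is the opening, from 0 (shut) to 1 (fully open), set as the call begins (left out, the last holds). The fingers move at their own pace and stop on an object; "newtons" is the grip in N (left out, the last holds). Time passes only in rows, so rows that do not move let the fingers close. It gives the time, the measured TCP pose, the force and the opening at its end, in the units of the state.
- robot.get_obs(): the state, without advancing time (a new reading comes with each control period).
- robot.capture(name): name is "side" or "top" or "wrist"; returns (picture, depth): 384x512x3 uint8, red, green, blue; 384x512 float32, m along the optical axis (not along the pixel's ray), 0 where there is no reading.
- robot.get_calibration(name): a dict with "intrinsics" (3x3 intrinsics, pixels), "k1" (the pictures are not rectified: a ray, as slopes to the right and down, at radius r is drawn at 1 + k1 r^2 times it, then the intrinsics apply), "R" (3x3) and "t" (3): a world point X has camera coordinates R X + t; the wrist camera has in their place "tool_from_camera" (4x4, takes a point from camera to tool coordinates, whose origin is the TCP and whose axes are the tool frame's). Camera axes: x right, y down, z forward; pixel columns grow to the right and rows downward; lengths in m; the calibration is good to about 2 mm. A picture is of the moment at which its call begins: read the wrist's pose just before it. get_calibration takes no time and is no camera call.
- robot.job_done(): hands the job in, once; it reports no verdict.
The state is a dict: "clock": time; "qpos": joint angles; "joint_vel": joint speeds; "effort": joint torques, N m; "position": TCP position; "eef_rot": TCP orientation; "contact_force": force on the tool from outside, world axes, zero at the start; "ft_torque": the same for the moment, N m; "gripper_width": opening from 0.0 (shut) to 1.0 (fully open).
Only numpy, scipy, OpenCV 4.12 (cv2) and the standard library are available. Lean on these libraries where they do the work, as an engineer would, in place of code of your own. Each camera call takes 0.05 s, during which the arm holds its last target.

## Working session

There is one attempt and no reset: what is moved stays moved. The work goes in short steps, Python scripts to look and compute and a tool call to move; the robot and the scene stay as the last step left them, time stands still between calls to the robot, and variables do not carry over. Pictures are saved under pics/ and viewed, and the job is handed in when it is done.

Besides the shell and the picture viewer there is one more tool, called after "Emit:" as a command line: name --pt "numbers of a row" for each row, then --argument value for the rest. send_rows: Moves the arm, as the interface text tells. Its arguments: {"type":"object","properties":{"deltas":{"type":"array","items":{"type":"array","items":{"type":"number"}}},"fingers":{"type":"number"},"newtons":{"type":"number"}},"required":["deltas"]}

```bash
ls; mkdir -p pics
python3 - <<'E'
from bench import robot
import cv2
print(robot.get_obs())
for n in("side","top","wrist"):
    im,d=robot.capture(n); cv2.imwrite(f"pics/{n}0.png",im[:,:,::-1]); import numpy as np; np.save(f"pics/{n}0.npy",d)
    print(n,robot.get_calibration(n))
E
```

```text
pics
{'clock': 0.0, 'qpos': array([ 1.13349758e+00,  5.28467812e-01,  1.43390371e+00, -4.28434631e-05,
        1.18137123e+00, -1.78509022e-01]), 'joint_vel': array([ 0.00065879, -0.00064708, -0.00063312,  0.00104919,  0.00068585,
        0.0013318 ]), 'effort': array([-1.32309215e-03, -4.40044749e+01, -1.76591331e+01,  6.29846100e-02,
        5.83865948e-02, -1.59044484e-04]), 'position': array([0.15963412, 0.60355276, 0.23857013]), 'eef_rot': array([ 0.55966457, -0.43166914,  0.561002  ,  0.43094557]), 'contact_force': array([-0.16694311,  0.39919384,  0.89219741]), 'ft_torque': array([ 0.00286697,  0.00786704, -0.04927781]), 'gripper_width': 1.002807997561895}
side {'intrinsics': array([[366.50094108,   0.        , 252.98711665],
       [  0.        , 366.50094108, 190.08785926],
       [  0.        ,   0.        ,   1.        ]]), 'k1': -0.02162402214746155, 'R': array([[ 0.99389345, -0.11004892,  0.0080649 ],
       [-0.06348746, -0.63009561, -0.77391787],
       [ 0.09025049,  0.76867988, -0.63323462]]), 't': array([-0.62016924,  0.06970924,  1.22731499])}
top {'intrinsics': ar
[... 249 characters left out ...]
5364, -0.02302274, -0.18294447],
       [ 0.18344127, -0.02170661, -0.98279099]]), 't': array([-0.06072872,  0.61276935,  1.10940135])}
wrist {'intrinsics': array([[336.2455386 ,   0.        , 258.50773043],
       [  0.        , 336.2455386 , 186.12886252],
       [  0.        ,   0.        ,   1.        ]]), 'k1': 0.01831538357000155, 'tool_from_camera': array([[-6.21627311e-05, -2.91541397e-01,  9.56558211e-01,
        -1.44347677e-01],
       [ 1.51866576e-04, -9.56558204e-01, -2.91541385e-01,
         8.05196057e-02],
       [ 9.99999987e-01,  1.27146211e-04,  1.03737664e-04,
         1.25855650e-03],
       [ 0.00000000e+00,  0.00000000e+00,  0.00000000e+00,
         1.00000000e+00]])}
```

View pics/top0.png

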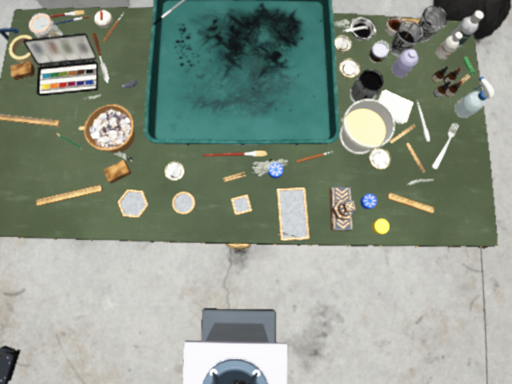

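View pics/side0.png

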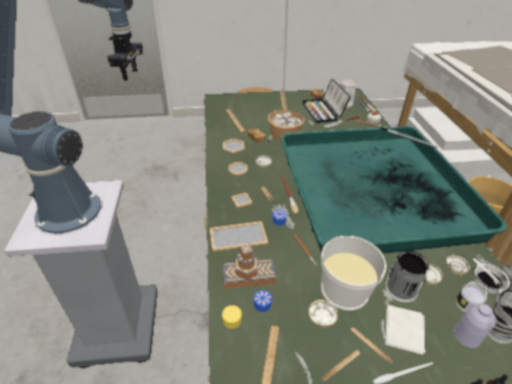

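View pics/wrist0.png

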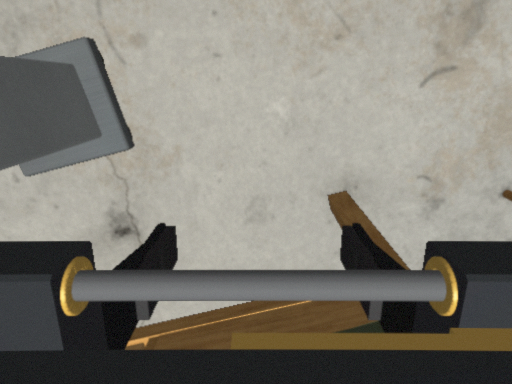

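The top picture shows the trays: hex (133,203), round (183,203), square (241,205), long (293,213). The stack is at (342,208). The inking block is at (117,171) and the jar lid at (174,171). There are blue look-alikes at (276,170) and (369,201), and a yellow one at (382,226). Next I'll zoom in and measure.

```bash
cat > h.py <<'E'
import numpy as np,cv2
from bench import robot
from scipy.spatial.transform import Rotation as Rn
def ray(name,px,pose=None):
    c=robot.get_calibration(name)
    u=cv2.undistortPoints(np.array(px,float).reshape(-1,1,2),c['intrinsics'],np.array([c['k1'],0,0,0.])).reshape(-1,2)
    d=np.c_[u,np.ones(len(u))]
    if name=='wrist':
        p,q=pose; T=c['tool_from_camera']; R=Rn.from_quat(np.roll(q,-1)).as_matrix()
        return p+R@T[:3,3],(R@T[:3,:3]@d.T).T
    return -c['R'].T@c['t'],d@c['R']
def plane(name,px,z,pose=None):
    o,d=ray(name,px,pose); return o+d*((z-o[2])/d[:,2])[:,None]
def tri(rays):
    A=np.zeros((3,3));b=np.zeros(3)
    for o,d in rays:
        d=d/np.linalg.norm(d);P=np.eye(3)-np.outer(d,d);A+=P;b+=P@o
    x=np.linalg.solve(A,b)
    return x,[np.linalg.norm(np.cross(x-o,d/np.linalg.norm(d))) for o,d in rays]
def proj(name,X,pose=None):
    c=robot.get_calibration(name); X=np.array(X,float).reshape(-1,3)
    if name=='wrist':
        p,q=pose; R=Rn.from_quat(np.roll(q,-1)).as_matrix();T=np.linalg.inv(c['tool_from_camera'])
        Rc=T[:3,:3]@R.T; t=T[:3,3]-Rc@p
    else: Rc,t=c['R'],c['t']
    return cv2.projectPoints(X,cv2.Rodrigues(Rc)[0],t,c['intrinsics'],np.array([c['k1'],0,0,0.]))[0].reshape(-1,2)
E
python3 - <<'E'
from h import *
t=cv2.imread('pics/top0.png'); s=cv2.imread('pics/side0.png')
a=cv2.resize(t[180:250,100:250],None,fx=5,fy=5,interpolation=2)
b=cv2.resize(t[180:250,250:400],None,fx=5,fy=5,interpolation=2)
cv2.imwrite('pics/c1.png',np.vstack([a[:300],b[:300]]))
cv2.imwrite('pics/c2.png',cv2.resize(s[125:335,200:310],None,fx=2.8,fy=2.8,interpolation=2))
for n,p in dict(hex=(133,203),rnd=(183,203),sq=(241,205),long=(293,213),lid=(174,171),ink=(117,171)).items(): print(n,plane('top',[p],.01))
print('stack',plane('top',[(342,208)],.03))
E
```

```text
hex [[0.5793222  0.34179312 0.01      ]]
rnd [[0.58322175 0.17944061 0.01      ]]
sq [[ 0.5810472  -0.00773718  0.01      ]]
long [[ 0.55869724 -0.17600084  0.01      ]]
lid [[0.68856375 0.21472144 0.01      ]]
ink [[0.68445047 0.40353094 0.01      ]]
stack [[ 0.57538644 -0.33135989  0.03      ]]
```

View pics/c1.png

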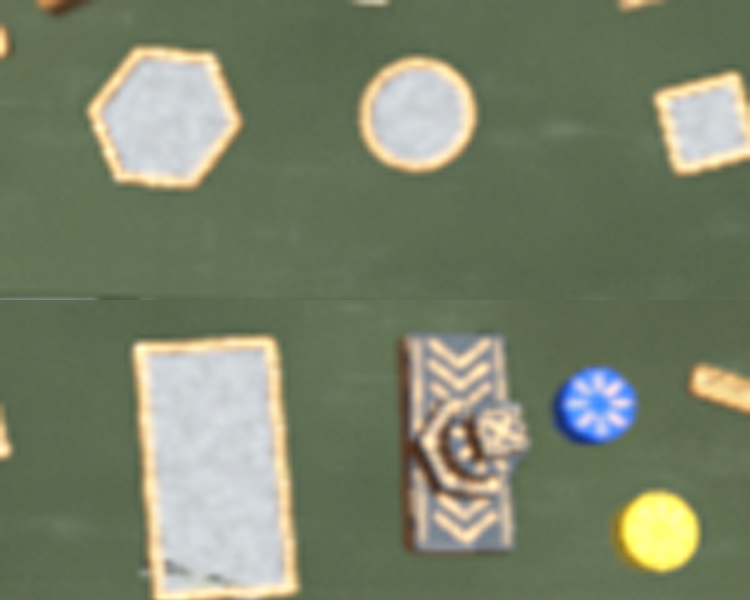

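View pics/c2.png

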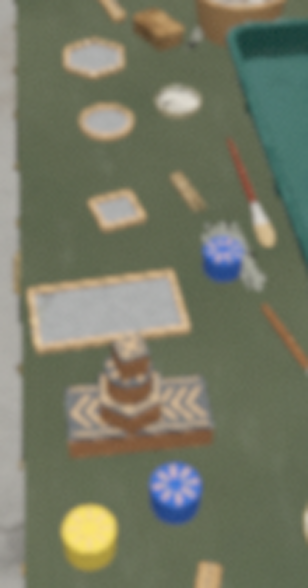

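The top picture shows all four trays clear of clutter. The stack is right of the long tray: rectangular base, then hex, round and square. In the side view (crop x3) the stack stands just in front of the long tray. Next I'll measure the tray outlines in both views.

Run:
```python
from h import *
seeds=dict(hex=((133,203),(233,145)),rnd=((183,203),(238,168)),sq=((241,205),(242,199)),long=((293,213),(238,235)))
for n,s in seeds.items():
    cs=[]
    for k,cam in enumerate(('top','side')):
        im=cv2.imread(f'pics/{cam}0.png'); hsv=cv2.cvtColor(im,cv2.COLOR_BGR2HSV).astype(int)
        b,g,r=[im[:,:,i].astype(int) for i in range(3)]
        m=((r>130)).astype(np.uint8)
        _,lab=cv2.connectedComponents(m); l=lab[s[k][1],s[k][0]]
        c,_=cv2.findContours((lab==l).astype(np.uint8),0,1); c=max(c,key=cv2.contourArea)
        c=cv2.convexHull(c)
        P=plane(cam,c.reshape(-1,2),.010)[:,:2]
        rect=cv2.minAreaRect((P*1000).astype(np.float32))
        # area centroid
        H=(P*1e4).astype(np.float32); M=cv2.moments(H); cen=np.array([M['m10'],M['m01']])/M['m00']/1e4
        M=cv2.moments(c); px=(M['m10']/M['m00'],M['m01']/M['m00'])
        print(n,cam,'cen',cen.round(4),'rect',np.round(rect[0],1),np.round(rect[1],1),round(rect[2],1),'area',round(M['m00']))
        o,d=ray(cam,[px]); cs.append((o,d[0]))
    print('  tri',tri(cs))
```

```text
hex top cen [0.5796 0.3438] rect [579.5 343.9] [100.3  93.2] 25.3 area 671
hex side cen [0.5775 0.3412] rect [576.9 341.4] [109.3  93.2] 84.8 area 258
  tri (array([0.57864564, 0.34444159, 0.0071471 ]), [np.float64(0.001018565051518122), np.float64(0.001018565051518019)])
rnd top cen [0.5851 0.1794] rect [585.1 179.6] [76.9 74.8] 47.1 area 431
rnd side cen [0.5833 0.1759] rect [583.1 175.4] [91.7 73.7] 84.4 area 208
  tri (array([0.58445961, 0.17989323, 0.00653127]), [np.float64(0.0009490472833627492), np.float64(0.0009490472833626332)])
sq top cen [ 0.5836 -0.0077] rect [583.2  -7.5] [59.6 61. ] 16.3 area 331
sq side cen [ 0.5825 -0.0105] rect [582.5 -10.7] [63.  69.6] 15.8 area 224
  tri (array([ 0.58334324, -0.00772912,  0.00692719]), [np.float64(0.0005933472967945677), np.float64(0.0005933472967947266)])
long top cen [ 0.558  -0.1739] rect [ 558.2 -174.5] [172.1 100.3] 3.2 area 1590
long side cen [ 0.5581 -0.1838] rect [ 558.  -190.5] [173.7 129.4] 4.6 area 1514
  tri (array([ 0.55811307, -0.17538921, -0.00205569]), [np.float64(0.00016028350429170494), np.float64(0.00016028350429189028)])
```

```bash
cat >> h.py <<'E'
def pose():
    o=robot.get_obs(); return o['position'].copy(),o['eef_rot'].copy()
def plan(xyz,yawz=None,cur=None):
    """roll first, then shifts in tool axes (cm). yawz: wanted tool z direction angle (rad) mod pi"""
    p,q=pose(); R=Rn.from_quat(np.roll(q,-1)).as_matrix()
    roll=0
    a=np.arctan2(R[1,2],R[0,2])
    if yawz is not None:
        d=(yawz-a+np.pi/2)%np.pi-np.pi/2
        roll=-d  # x points down: positive turn about tool x lowers world yaw
    R2=R@Rn.from_rotvec([roll,0,0]).as_matrix()
    s=R2.T@(np.array(xyz)-p)*100
    q6=robot.get_obs()['qpos'][5]
    print('pos',p.round(4),'yawz',round(a,3),'q6',round(q6,3),'ROLL',round(roll,3),'SHIFT',s.round(2))
    return roll,s
E
python3 - <<'E'
from h import *
p,q=pose();print(Rn.from_quat(np.roll(q,-1)).as_matrix().round(3))
plan((.50,.26,.24));plan((.50,.26,.24),0);plan((.50,.26,.24),np.pi/2)
E
```

```text
[[-0.001 -0.967  0.256]
 [-0.002  0.256  0.967]
 [-1.     0.    -0.002]]
pos [0.1597 0.6037 0.2388] yawz 1.312 q6 -0.178 ROLL 0 SHIFT [ -0.09 -41.69 -24.52]
pos [0.1597 0.6037 0.2388] yawz 1.312 q6 -0.178 ROLL 1.312 SHIFT [ -0.09 -34.37  34.03]
pos [0.1597 0.6037 0.2388] yawz 1.312 q6 -0.178 ROLL -0.259 SHIFT [ -0.09 -34.03 -34.37]
```

Emit:
send_rows --pt "0 0 0 -0.087" --pt "0 0 0 -0.086" --pt "0 0 0 -0.086" --pt "0 -2.6 -2.6 0" --pt "0 -2.6 -2.6 0" --pt "0 -2.6 -2.6 0" --pt "0 -2.6 -2.6 0" --pt "0 -2.6 -2.6 0" --pt "0 -2.6 -2.6 0" --pt "0 -2.6 -2.6 0" --pt "0 -2.6 -2.6 0" --pt "0 -2.6 -2.6 0" --pt "0 -2.6 -2.6 0" --pt "0 -2.6 -2.6 0" --pt "0 -2.6 -2.6 0" --pt "0 -2.6 -2.6 0" --pt "0 0 0 0" --pt "0 0 0 0"

```text
clock: 1.65
position: [0.4993, 0.2647, 0.2392]
eef_rot: [0.501, -0.499, 0.501, 0.499]
contact_force: [-0.5, -0.1, 0.5]
gripper_width: 1.001
```

```bash
cat >> h.py <<'E'
def shot(tag):
    P=pose(); im,d=robot.capture('wrist'); cv2.imwrite(f'pics/{tag}.png',im[:,:,::-1]); np.savez(f'pics/{tag}.npz',p=P[0],q=P[1],d=d)
    return P,im[:,:,::-1].copy(),d
E
python3 - <<'E'
from h import *
shot('w1'); plan((.5,-.04,.24)); plan((.5,-.04,.24),np.pi/2); print(robot.get_obs()['clock'])
E
```

```text
pos [0.4978 0.2656 0.2391] yawz 1.569 q6 -1.277 ROLL 0 SHIFT [ -0.09  -0.27 -30.56]
pos [0.4978 0.2656 0.2391] yawz 1.569 q6 -1.277 ROLL -0.002 SHIFT [ -0.09  -0.22 -30.56]
1.7
```

View pics/w1.png

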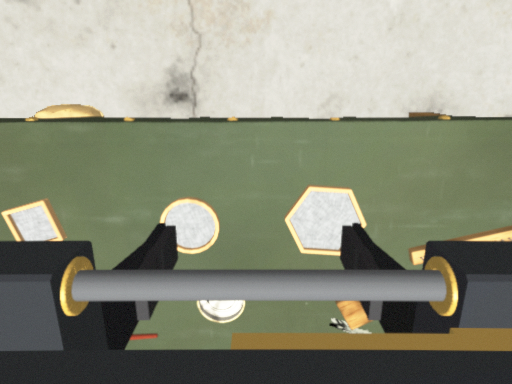

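The wrist picture shows the round tray at (189,225), the hex tray at (325,220) and the square tray's corner at (32,222). Next I'll move along to see the square and long trays and the stack.

Emit:
send_rows --pt "0 0 -3.1 0" --pt "0 0 -3.1 0" --pt "0 0 -3.1 0" --pt "0 0 -3.1 0" --pt "0 0 -3.1 0" --pt "0 0 -3.1 0" --pt "0 0 -3.1 0" --pt "0 0 -3.1 0" --pt "0 0 -3.1 0" --pt "0 0 -3.1 0" --pt "0 0 0 0"

```text
clock: 2.62
position: [0.4984, -0.0468, 0.2397]
eef_rot: [0.5, -0.5, 0.501, 0.499]
contact_force: [0.1, 0.7, 0.7]
gripper_width: 1.005
```

Run:
```python
from h import *
shot('w2'); plan((.5,-.30,.24)); print(robot.get_obs()['clock'])
```

```text
pos [ 0.4978 -0.0445  0.2396] yawz 1.569 q6 -1.882 ROLL 0 SHIFT [ -0.05  -0.27 -25.55]
2.6667
```

View pics/w2.png

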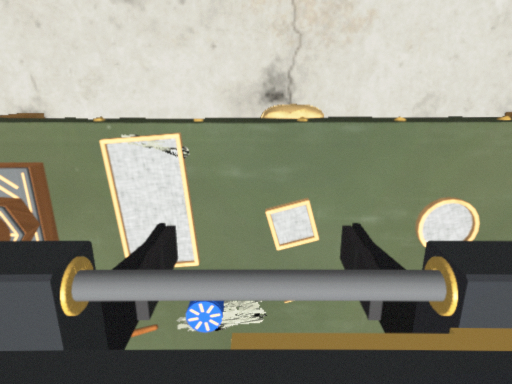

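Emit:
send_rows --pt "0 0 -2.5 0" --pt "0 0 -2.5 0" --pt "0 0 -2.5 0" --pt "0 0 -2.5 0" --pt "0 0 -2.5 0" --pt "0 0 -2.5 0" --pt "0 0 -2.5 0" --pt "0 0 -2.5 0" --pt "0 0 -2.5 0" --pt "0 0 -2.5 0" --pt "0 0 0 0"

```text
clock: 3.58
position: [0.4994, -0.296, 0.2396]
eef_rot: [-0.5, 0.501, -0.5, -0.499]
contact_force: [0.1, -0.2, 1.0]
gripper_width: 0.999
```

Run:
```python
from h import *
shot('w3'); plan((.5,-.30,.24)); print(robot.get_obs()['clock'])
```

```text
pos [ 0.4988 -0.2935  0.2393] yawz 1.571 q6 -2.296 ROLL 0 SHIFT [-0.07 -0.12 -0.65]
3.6333
```

View pics/w3.png

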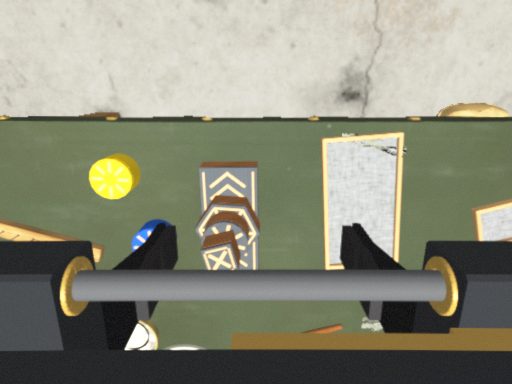

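w2 shows the long tray at (152,200), the square tray at (292,224) and the round tray at (448,225). w3 shows the stack at about (228,225), with the square's top at (220,260) and the long tray at (362,200). The round candidates are the stacked round block at (228,230), with a dark grey lino top and brown wood, the blue one at (152,235) and the yellow one at (113,177). The one on the stack fits the description. I'll confirm that in an enlarged crop.

Run:
```python
from h import *
w=cv2.imread('pics/w3.png'); cv2.imwrite('pics/c3.png',cv2.resize(w[150:280,180:280],None,fx=4.5,fy=4.5,interpolation=2))
def comp(tag,seed,z,cond='tray'):
    im=cv2.imread(f'pics/{tag}.png');f=np.load(f'pics/{tag}.npz');P=(f['p'],f['q'])
    r=im[:,:,2].astype(int)
    m=(r>140).astype(np.uint8)
    _,lab=cv2.connectedComponents(m,connectivity=4);l=lab[seed[1],seed[0]]
    c,_=cv2.findContours((lab==l).astype(np.uint8),0,1);c=cv2.convexHull(max(c,key=cv2.contourArea))
    X=(plane('wrist',c.reshape(-1,2),z,P)[:,:2]*1e4).astype(np.float32)
    M=cv2.moments(X);R=cv2.minAreaRect(X/10);print(tag,seed,'cen',round(M['m10']/M['m00']/1e4,4),round(M['m01']/M['m00']/1e4,4),'rect',np.round(R[0],1),np.round(R[1],1),round(R[2],1),cv2.boundingRect(c))
    ap=cv2.approxPolyDP(X/10,5,True).reshape(-1,2); print('   ',ap.round(0).tolist())
comp('w1',(189,225),.01);comp('w1',(325,220),.01);comp('w2',(292,224),.01);comp('w2',(448,225),.01);comp('w2',(155,200),.01);comp('w3',(362,200),.01)
```

```text
w1 (189, 225) cen 0.5819 0.1839 rect [581.2 185.7] [72.8 66.6] 26.8 (159, 197, 61, 58)
    [[546.0, 188.0], [560.0, 212.0], [589.0, 218.0], [608.0, 209.0], [620.0, 182.0], [616.0, 166.0], [577.0, 147.0], [552.0, 163.0]]
w1 (325, 220) cen 0.5767 0.3452 rect [576.4 345.3] [99.7 87.5] 25.7 (284, 185, 83, 71)
    [[532.0, 323.0], [535.0, 372.0], [583.0, 395.0], [622.0, 365.0], [619.0, 318.0], [575.0, 296.0]]
w2 (292, 224) cen 0.581 -0.0058 rect [580.9  -5.8] [58.  55.5] 15.7 (265, 198, 55, 53)
    [[547.0, 11.0], [600.0, 28.0], [615.0, -25.0], [562.0, -38.0]]
w2 (448, 225) cen 0.5783 0.179 rect [575.6 179.1] [60.1 73.9] 8.5 (416, 197, 64, 50)
    [[560.0, 208.0], [585.0, 218.0], [600.0, 215.0], [608.0, 153.0], [577.0, 142.0], [556.0, 152.0], [546.0, 175.0]]
w2 (155, 200) cen 0.5522 -0.1708 rect [ 555.1 -172.2] [169.2  95.5] 3.2 (99, 132, 101, 136)
    [[470.0, -134.0], [634.0, -121.0], [638.0, -151.0], [624.0, -212.0], [479.0, -223.0]]
w3 (362, 200) cen 0.5546 -0.1735 rect [ 555.1 -172.6] [170.4  94.6] 4.4 (321, 131, 86, 139)
    [[471.0, -136.0], [631.0, -122.0], [642.0, -212.0], [477.0, -226.0]]
```

View pics/c3.png

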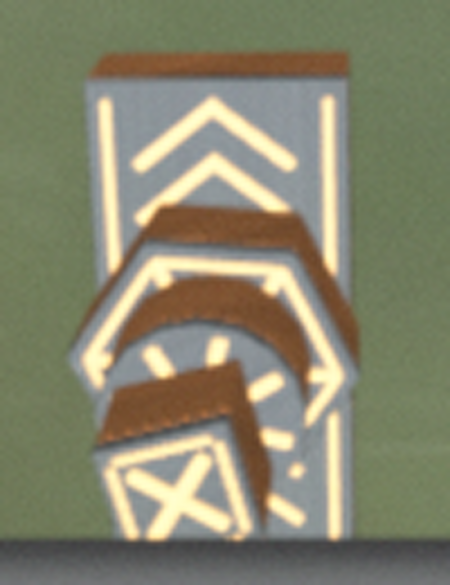

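The crop confirms it: the stack has a square with an X carving on top, then the grey-topped round block, hex and long. Next I'll move over it for a centred view.

Run:
```python
from h import *
plan((.575,-.335,.24))
```

```text
pos [ 0.4988 -0.2935  0.2393] yawz 1.571 q6 -2.296 ROLL 0 SHIFT [-0.07 -7.62 -4.15]
```

Emit:
send_rows --pt "0 -2.0 -1.0 0" --pt "0 -2.0 -1.0 0" --pt "0 -2.0 -1.0 0" --pt "0 -1.6 -1.0 0" --pt "0 0 0 0" --pt "0 0 0 0"

```text
clock: 4.13
position: [0.5746, -0.3308, 0.2389]
eef_rot: [0.499, -0.5, 0.499, 0.502]
contact_force: [0.2, -0.1, -0.4]
gripper_width: 1.0
```

Run:
```python
from h import *
P,im,d=shot('w4'); cv2.imwrite('pics/c4.png',cv2.resize(im[100:260,180:340],None,fx=3.7,fy=3.7,interpolation=2)); print(P[0])
```

```text
[ 0.57459688 -0.33083967  0.23890421]
```

View pics/c4.png

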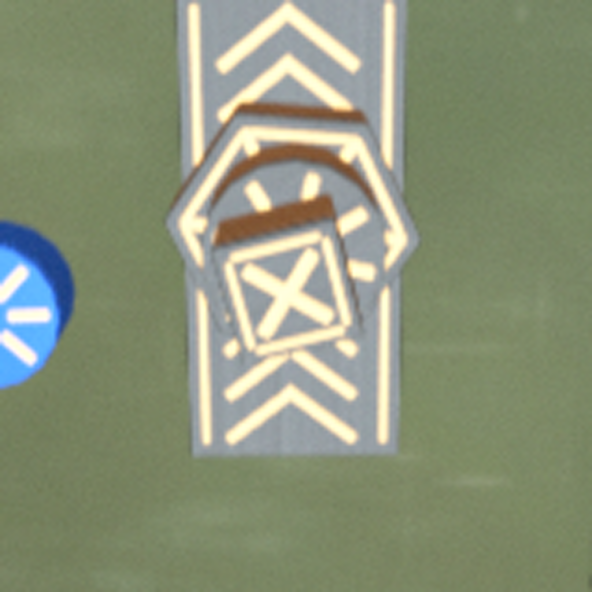

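```bash
cat > m.py <<'E'
from h import *
f=np.load('pics/w4.npz');P=(f['p'],f['q']);d=f['d']
im=cv2.imread('pics/w4.png')
def cp(x,y):return (180+x/3.7,100+y/3.7)
o,dd=ray('wrist',[cp(288,292)],P);o2,d2=ray('top',[(350,206)])
print('sq tri',tri([(o,dd[0]),(o2,d2[0])]))
i,j=[int(round(v)) for v in cp(288,292)]
dep=d[j-3:j+4,i-3:i+4];print('depth',np.median(dep),'->z',(o+dd[0]*np.median(dep))) 
print('sq',plane('wrist',[cp(*c) for c in((216,250),(336,224),(358,330),(243,360),(288,292))],.12,P).round(4).tolist())
for n,c,z in (('hexL',(172,220),.06),('hexR',(418,240),.06),('hexTL',(232,122),.06),('hexTR',(362,128),.06),('rL',(210,262),.09),('rR',(388,262),.09),('rT',(297,158),.09),('lBL',(192,456),.03),('lBR',(397,454),.03)):
    print(n,plane('wrist',[cp(*c)],z,P)[0].round(4))
E
python3 m.py
```

```text
sq tri (array([ 0.56708123, -0.33003962,  0.12598086]), [np.float64(0.0004404809347138493), np.float64(0.0004404809347139051)])
depth 0.27395895 ->z [ 0.56847537 -0.32986282  0.11949074]
sq [[0.5589, -0.3455, 0.12], [0.553, -0.3195, 0.12], [0.577, -0.3143, 0.12], [0.5841, -0.3399, 0.12], [0.5683, -0.3299, 0.12]]
hexL [ 0.5654 -0.3606  0.06  ]
hexR [ 0.5707 -0.2952  0.06  ]
hexTL [ 0.5394 -0.3444  0.06  ]
hexTR [ 0.5409 -0.3107  0.06  ]
rL [ 0.5692 -0.3488  0.09  ]
rR [ 0.5691 -0.3055  0.09  ]
rT [ 0.5437 -0.3278  0.09  ]
lBL [ 0.6458 -0.3591  0.03  ]
lBR [ 0.645  -0.2962  0.03  ]
```

Square top: centre (0.568, -0.330), height 0.120 from depth and 0.126 by triangulation, against 0.12 in the text. Edges are at about 14°/104°.

Run:
```python
from h import *
plan((.568,-.330,.117),np.radians(104))
```

```text
pos [ 0.5737 -0.3307  0.2389] yawz 1.573 q6 -2.265 ROLL -0.242 SHIFT [12.19  0.52  0.17]
```

Emit:
send_rows --pt "0 0 0 -0.121" --pt "0 0 0 -0.121" --pt "0 0.5 0.2 0" --pt "2 0 0 0" --pt "2 0 0 0" --pt "2 0 0 0" --pt "2 0 0 0" --pt "1.4 0 0 0" --pt "0 0 0 0" --pt "0 0 0 0" --pt "0 0 0 0" --fingers 1

```text
clock: 5.1
position: [0.5688, -0.3328, 0.1467]
eef_rot: [-0.436, 0.557, -0.436, -0.556]
contact_force: [-0.0, -0.5, 0.8]
gripper_width: 1.001
```

Run:
```python
from h import *
plan((.568,-.330,.117),np.radians(104))
P,im,d=shot('w5');cv2.imwrite('pics/s5.png',robot.capture('side')[0][200:320,180:340,::-1].repeat(4,0).repeat(4,1))
```

```text
pos [ 0.5688 -0.3328  0.1467] yawz 1.812 q6 -2.511 ROLL -0.003 SHIFT [2.97 0.01 0.3 ]
```

View pics/w5.png

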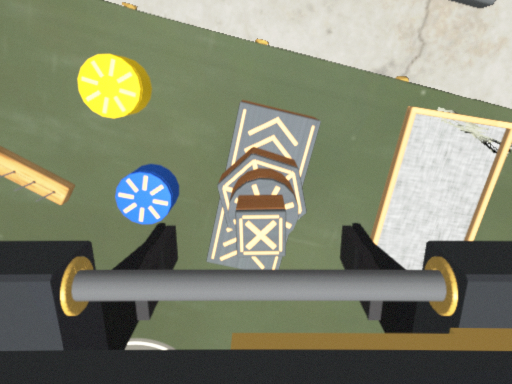

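View pics/s5.png

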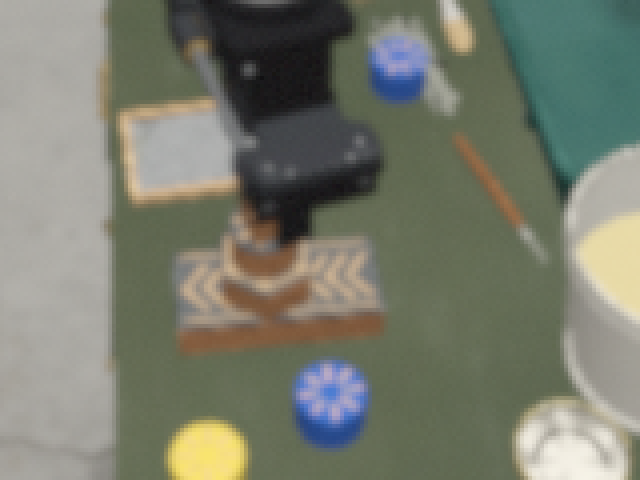

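The square is axis-aligned at (262,234), between the fingers at x 170 and 348. I'll recheck its centre and then descend.

Run:
```python
from h import *
f=np.load('pics/w5.npz');P=(f['p'],f['q'])
im=cv2.imread('pics/w5.png');cv2.imwrite('pics/c5.png',cv2.resize(im[140:275,195:325],None,fx=4.4,fy=4.4,interpolation=2))
print(plane('wrist',[(262,234)],.12,P)); plan((.568,-.330,.117))
plan((*plane('wrist',[(262,234)],.12,P)[0][:2],.117))
```

```text
[[ 0.56814545 -0.32978047  0.12      ]]
pos [ 0.5693 -0.3333  0.1472] yawz 1.812 q6 -2.511 ROLL 0 SHIFT [3.02 0.05 0.36]
pos [ 0.5693 -0.3333  0.1472] yawz 1.812 q6 -2.511 ROLL 0 SHIFT [3.02 0.03 0.38]
```

View pics/c5.png

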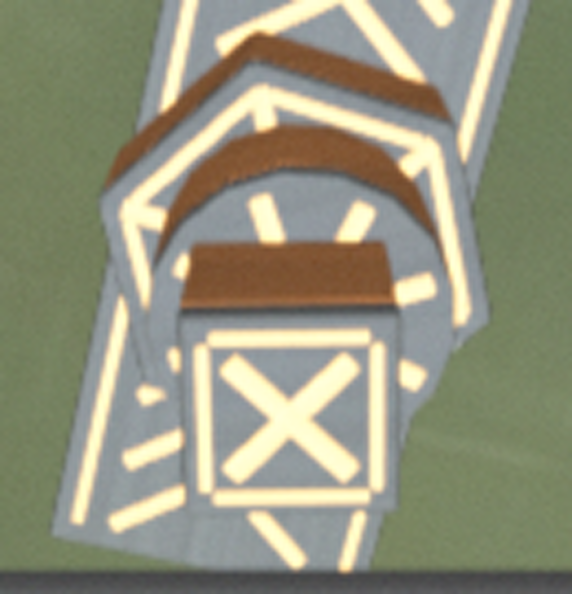

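Emit:
send_rows --pt "1 0 0.35 0" --pt "1 0 0 0" --pt "1 0 0 0" --pt "0 0 0 0" --pt "0 0 0 0"

```text
clock: 5.62
position: [0.5672, -0.329, 0.114]
eef_rot: [0.436, -0.556, 0.436, 0.558]
contact_force: [-0.5, -0.1, 0.1]
gripper_width: 0.999
```

Emit:
send_rows --pt "0 0 0 0" --pt "0 0 0 0" --pt "0 0 0 0" --pt "0 0 0 0" --pt "0 0 0 0" --pt "0 0 0 0" --pt "0 0 0 0" --pt "0 0 0 0" --pt "0 0 0 0" --pt "0 0 0 0" --fingers 0.2 --newtons 15

```text
clock: 6.45
position: [0.5679, -0.3296, 0.1156]
eef_rot: [-0.436, 0.557, -0.436, -0.557]
contact_force: [0.1, 0.5, 0.1]
gripper_width: 0.325
```

Emit:
send_rows --pt "-0.5 0 0 0" --pt "-1 0 0 0" --pt "-1.5 0 0 0" --pt "-2 0 0 0" --pt "-2 0 0 0" --pt "0 0 0 0" --pt "0 0 0 0"

```text
clock: 7.03
position: [0.5688, -0.3303, 0.1877]
eef_rot: [-0.436, 0.558, -0.436, -0.555]
contact_force: [-0.2, 0.4, -0.6]
gripper_width: 0.32
```

Run:
```python
from h import *
plan((.582,-.0065,.185),np.radians(105.8))
shot('w6'); print(robot.get_obs()['gripper_width'])
```

```text
pos [ 0.5688 -0.3303  0.1877] yawz 1.813 q6 -2.509 ROLL -0.033 SHIFT [  0.18 -10.09  30.79]
0.3180816423061964
```

View pics/w6.png

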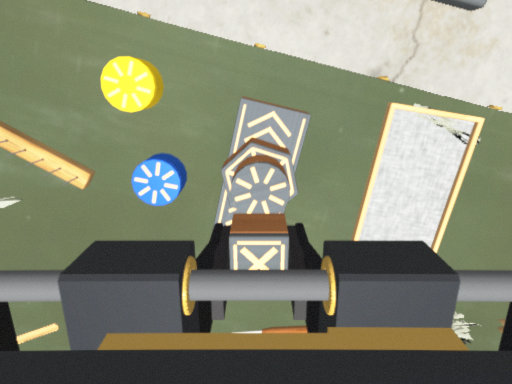

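The square is held level between the pads at (258,250), and the round block below it is undisturbed.

Emit:
send_rows --pt "0 0 0 -0.033" --pt "0 -1.0 3.0 0" --pt "0 -1.0 3.0 0" --pt "0 -1.0 3.0 0" --pt "0 -1.0 3.0 0" --pt "0 -1.0 3.0 0" --pt "0 -1.0 3.0 0" --pt "0 -1.0 3.0 0" --pt "0 -1.0 3.0 0" --pt "0 -1.0 3.0 0" --pt "0 -1.1 3.8 0" --pt "2 0 0 0" --pt "2 0 0 0" --pt "2 0 0 0" --pt "2 0 0 0" --pt "2 0 0 0" --pt "0 0 0 0" --pt "0 0 0 0" --pt "0 0 0 0"

```text
clock: 8.67
position: [0.5815, -0.0058, 0.0857]
eef_rot: [0.427, -0.564, 0.427, 0.564]
contact_force: [-0.7, 0.9, -0.2]
gripper_width: 0.316
```

Run:
```python
from h import *
plan((.582,-.0065,.030),np.radians(105.8))
shot('w7'); plan((.582,-.0065,.030),np.radians(105.8))
```

```text
pos [ 0.5815 -0.0058  0.0857] yawz 1.846 q6 -2.048 ROLL -0.001 SHIFT [ 5.57 -0.03 -0.08]
pos [ 0.582  -0.0059  0.0863] yawz 1.846 q6 -2.048 ROLL -0.001 SHIFT [ 5.63  0.02 -0.05]
```

View pics/w7.png

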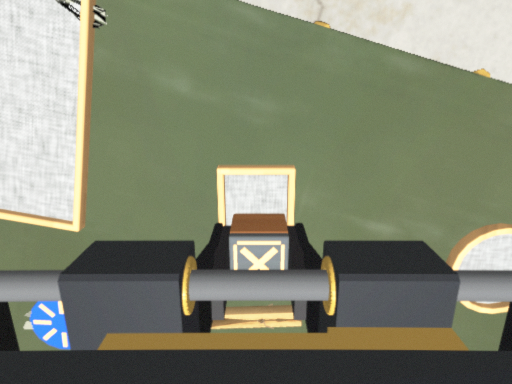

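The tray appears at x 217–297, centred under the block (258), and its yaw is aligned. I'll check the fore-aft position from the lip edges at rows 166 and about 327.

Run:
```python
from h import *
f=np.load('pics/w7.npz');P=(f['p'],f['q'])
X=plane('wrist',[(257,166),(257,328),(217,170),(298,170)],.01,P); print(X.round(4)); print('mid y',X[:2].mean(0), np.linalg.norm(X[0]-X[1]),np.linalg.norm(X[2]-X[3]))
plan((*X[:2].mean(0)[:2],.03))
```

```text
[[ 0.5555 -0.0129  0.01  ]
 [ 0.6808  0.0223  0.01  ]
 [ 0.5655 -0.0381  0.01  ]
 [ 0.5507  0.0144  0.01  ]]
mid y [0.61814259 0.00465746 0.01      ] 0.13011383437960006 0.05459157962105624
pos [ 0.582  -0.0059  0.0863] yawz 1.846 q6 -2.048 ROLL 0 SHIFT [ 5.63 -3.76  0.04]
```

Near edge plus half the tray gives (0.582, -0.006), in agreement. The rows near 327 are other clutter, not the far lip. I'll descend.

Emit:
send_rows --pt "1.5 0 0 0" --pt "1.5 0 0 0" --pt "1.2 0 0 0" --pt "0.8 0 0 0" --pt "0.3 0 0 0" --pt "0 0 0 0" --pt "0 0 0 0" --pt "0 0 0 0"

```text
clock: 9.38
position: [0.582, -0.0058, 0.0332]
eef_rot: [-0.427, 0.564, -0.426, -0.563]
contact_force: [0.8, 0.5, -0.7]
gripper_width: 0.321
```

Run:
```python
from h import *
plan((.582,-.006,.0295),np.radians(105.8))
im=robot.capture('side')[0]; cv2.imwrite('pics/s8.png',cv2.resize(im[140:260,180:320,::-1],None,fx=5,fy=5,interpolation=2)); print(robot.get_obs()['contact_force'])
plan((.582,-.006,.0295),np.radians(105.8))
```

```text
pos [ 0.582  -0.0058  0.0332] yawz 1.846 q6 -2.048 ROLL -0.001 SHIFT [ 0.37  0.   -0.02]
[ 0.67703705  0.12414616 -0.83288961]
pos [ 0.582  -0.0058  0.0332] yawz 1.846 q6 -2.048 ROLL -0.001 SHIFT [ 0.37  0.   -0.01]
```

View pics/s8.png

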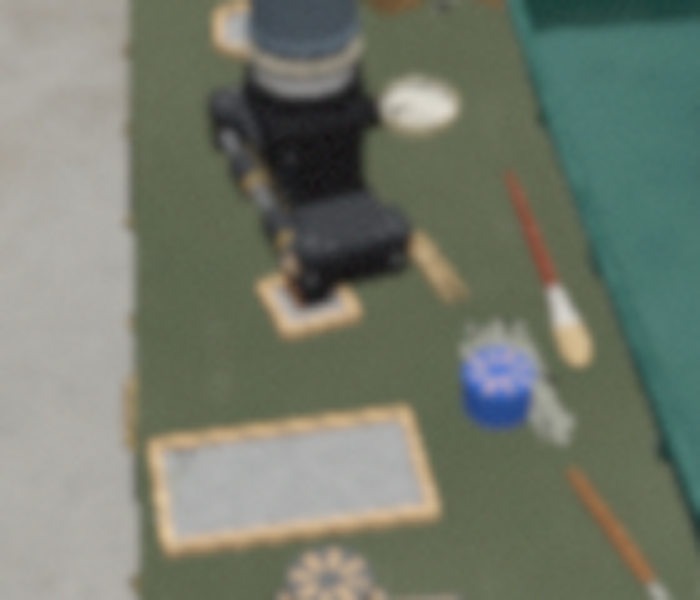

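The side picture shows the gripper over the square tray, with the block inside its lip at about (305,295).

Emit:
send_rows --pt "0.15 0 0 0" --pt "0.15 0 0 0" --pt "0 0 0 0" --pt "0 0 0 0"

```text
clock: 9.77
position: [0.5814, -0.0058, 0.0295]
eef_rot: [0.427, -0.564, 0.427, 0.564]
contact_force: [-0.2, -1.3, -0.7]
gripper_width: 0.32
```

Emit:
send_rows --pt "0 0 0 0" --pt "0 0 0 0" --pt "0 0 0 0" --pt "0 0 0 0" --pt "-0.5 0 0 0" --pt "-1 0 0 0" --pt "-2 0 0 0" --pt "-2 0 0 0" --pt "-3 0 0 0" --pt "-3 0 0 0" --pt "-3 0 0 0" --pt "0 0 0 0" --pt "0 0 0 0" --fingers 0.7

```text
clock: 10.85
position: [0.5828, -0.006, 0.1775]
eef_rot: [-0.428, 0.566, -0.426, -0.562]
contact_force: [0.3, 0.6, 0.6]
gripper_width: 0.703
```

Run:
```python
from h import *
P,im,d=shot('w9'); plan((.575,-.33,.21),np.pi/2)
```

```text
pos [ 0.5815 -0.0057  0.1757] yawz 1.846 q6 -2.048 ROLL 0.275 SHIFT [ -3.42   0.64 -32.43]
```

View pics/w9.png

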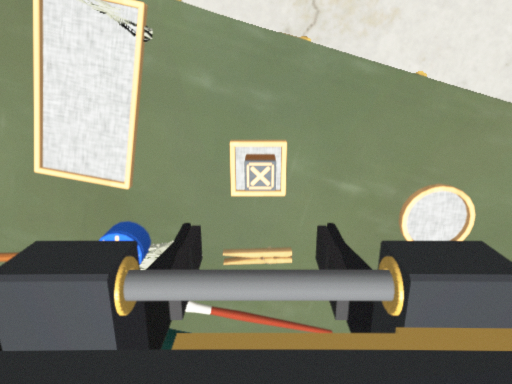

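The square sits flat inside its tray at (260,173). Next is the round block.

Emit:
send_rows --pt "-1 0 0 0.092" --pt "-1 0 0 0.092" --pt "-1 0 0 0.091" --pt "0 0 -3.2 0" --pt "0 0 -3.2 0" --pt "0 0 -3.2 0" --pt "0 0 -3.2 0" --pt "0 0 -3.2 0" --pt "0 0 -3.2 0" --pt "0 0 -3.2 0" --pt "0 0 -3.2 0" --pt "0 0 -3.2 0" --pt "0 0.6 -3.6 0" --pt "0 0 0 0" --pt "0 0 0 0" --pt "0 0 0 0" --fingers 1

```text
clock: 12.23
position: [0.5744, -0.3287, 0.2027]
eef_rot: [0.5, -0.498, 0.5, 0.501]
contact_force: [0.4, -0.1, 0.4]
gripper_width: 1.0
```

Run:
```python
from h import *
P,im,d=shot('w10'); cv2.imwrite('pics/c10.png',cv2.resize(im[80:240,170:350],None,fx=3.7,fy=3.7,interpolation=2)); print(P[0])
t=robot.capture('top')[0];cv2.imwrite('pics/t10.png',t[:,:,::-1])
```

```text
[ 0.57441797 -0.32873851  0.20270994]
```

View pics/c10.png

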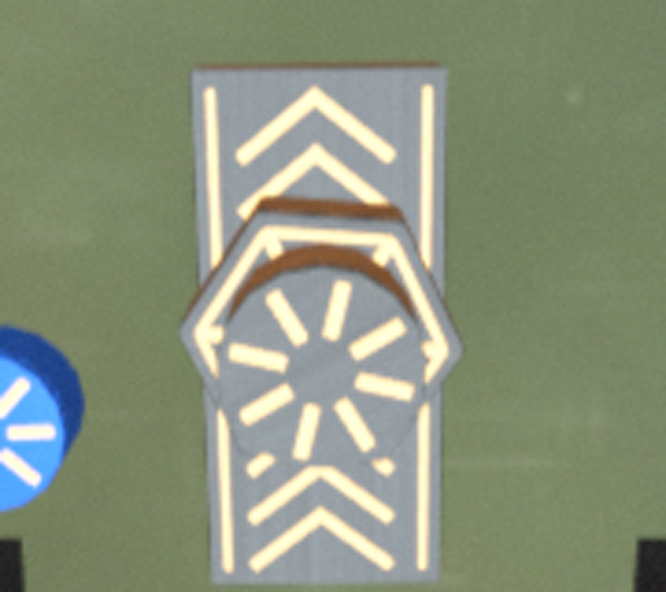

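Run:
```python
from h import *
f=np.load('pics/w10.npz');P=(f['p'],f['q']);d=f['d']
cp=lambda x,y:(170+x/3.7,80+y/3.7)
c=cp(321,371);o,r=ray('wrist',[c],P);i,j=map(round,c);D=np.median(d[j-4:j+5,i-4:i+5]);print('round by depth',o+r[0]*D)
f4=np.load('pics/w4.npz');
X=plane('wrist',[c],.09,P)[0];print('round',X)
print('diam',np.linalg.norm(np.diff(plane('wrist',[cp(216,372),cp(426,372)],.09,P),axis=0)))
for n,q,z in(('hexL',(182,333),.06),('hexR',(463,350),.06),('TL',(261,213),.06),('TR',(400,219),.06),('lTL',(193,70),.03),('lTR',(447,70),.03),('lBL',(212,582),.03),('lBR',(440,582),.03)):print(n,plane('wrist',[cp(*q)],z,P)[0].round(4))
# triangulate with w6 (round centre px ~ (260,187))
f6=np.load('pics/w6.npz');o6,r6=ray('wrist',[(260,187)],(f6['p'],f6['q']));print('tri',tri([(o,r[0]),(o6,r6[0])]))
plan((X[0],X[1],.087),np.pi/2)
```

```text
round by depth [ 0.56759502 -0.32846847  0.08924878]
round [ 0.56738268 -0.3284669   0.09      ]
diam 0.04512858318176509
hexL [ 0.5664 -0.3615  0.06  ]
hexR [ 0.5707 -0.2946  0.06  ]
TL [ 0.5379 -0.3423  0.06  ]
TR [ 0.5393 -0.3102  0.06  ]
lTL [ 0.5072 -0.36    0.03  ]
lTR [ 0.5072 -0.2973  0.03  ]
lBL [ 0.6455 -0.3591  0.03  ]
lBR [ 0.6456 -0.2955  0.03  ]
tri (array([ 0.57234614, -0.32808638,  0.06542523]), [np.float64(0.0019562190217692708), np.float64(0.001956219021769193)])
pos [ 0.5751 -0.3279  0.2035] yawz 1.572 q6 -2.259 ROLL 0.001 SHIFT [11.65  0.75 -0.08]
```

Round: centre (0.5675, -0.3285). Depth puts its top at 0.089 and the diameter measures 45 mm, so both fit. The second-view triangulation had almost no baseline, so I'm discarding it. I'll descend over it.

Emit:
send_rows --pt "0 0.75 -0.05 0" --pt "2 0 0 0" --pt "2 0 0 0" --pt "2 0 0 0" --pt "2 0 0 0" --pt "1.5 0 0 0" --pt "1.2 0 0 0" --pt "0.8 0 0 0" --pt "0 0 0 0" --pt "0 0 0 0" --pt "0 0 0 0"

```text
clock: 13.25
position: [0.5686, -0.3306, 0.0906]
eef_rot: [-0.5, 0.501, -0.5, -0.499]
contact_force: [0.3, -0.3, 0.2]
gripper_width: 1.001
```

Run:
```python
from h import *
plan((.5675,-.3285,.087),np.pi/2); P,im,d=shot('w11'); plan((.5675,-.3285,.087),np.pi/2)
```

```text
pos [ 0.5686 -0.3306  0.0906] yawz 1.571 q6 -2.267 ROLL 0.001 SHIFT [0.36 0.11 0.21]
pos [ 0.5687 -0.3307  0.0908] yawz 1.571 q6 -2.267 ROLL 0.0 SHIFT [0.38 0.12 0.22]
```

View pics/w11.png

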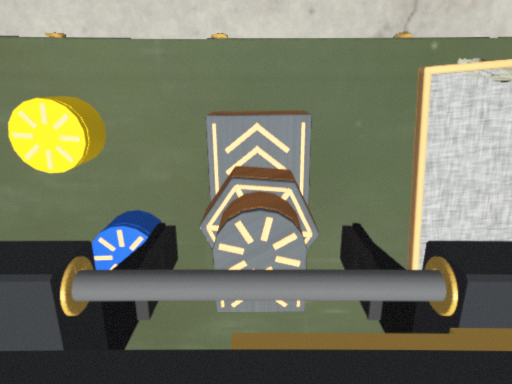

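The round block is centred at x 259 between the fingers. The blue look-alike is near the left finger, so I'll measure where it stands for later, before the lower grasps.

Run:
```python
from h import *
for tag in('w3','w4','w10','w5'):
    f=np.load(f'pics/{tag}.npz');P=(f['p'],f['q']);d=f['d'];im=cv2.imread(f'pics/{tag}.png')
    hsv=cv2.cvtColor(im,cv2.COLOR_BGR2HSV)
    m=((hsv[:,:,0]>95)&(hsv[:,:,0]<125)&(hsv[:,:,1]>120)&(hsv[:,:,2]>60))
    v,u=np.nonzero(m)
    o,r=ray('wrist',np.c_[u,v],P);X=o+r*d[v,u][:,None];X=X[(d[v,u]>0)&(X[:,1]<-.34)]
    if len(X): print(tag,len(X),np.percentile(X,[1,50,99],axis=0).round(3).tolist())
```

```text
w3 333 [[0.488, -0.443, -0.001], [0.582, -0.426, 0.028], [0.605, -0.347, 0.248]]
w4 1119 [[0.579, -0.443, -0.0], [0.597, -0.418, 0.029], [0.623, -0.399, 0.031]]
w10 1418 [[0.579, -0.443, 0.0], [0.597, -0.417, 0.029], [0.623, -0.398, 0.031]]
w5 2194 [[0.579, -0.452, -0.001], [0.596, -0.418, 0.029], [0.625, -0.398, 0.031]]
```

Emit:
send_rows --pt "0.35 0.1 0.2 0" --pt "0 0 0 0" --pt "0 0 0 0"

```text
clock: 13.55
position: [0.5669, -0.3281, 0.0863]
eef_rot: [0.5, -0.5, 0.5, 0.5]
contact_force: [-0.7, 0.1, 1.0]
gripper_width: 0.999
```

Emit:
send_rows --pt "0 0 0 0" --pt "0 0 0 0" --pt "0 0 0 0" --pt "0 0 0 0" --pt "0 0 0 0" --pt "0 0 0 0" --pt "0 0 0 0" --pt "0 0 0 0" --fingers 0.4 --newtons 15

```text
clock: 14.22
position: [0.567, -0.3283, 0.086]
eef_rot: [-0.5, 0.5, -0.5, -0.5]
contact_force: [0.0, -0.2, -0.2]
gripper_width: 0.525
```

Blue stands at (0.600, -0.421), top 0.03, and the fingers clear it by about 1 cm. The round block is gripped at 45.7 mm. I'll lift it.

Emit:
send_rows --pt "-0.5 0 0 0" --pt "-1 0 0 0" --pt "-1.5 0 0 0" --pt "-2 0 0 0" --pt "-2 0 0 0" --pt "-2 0 0 0" --pt "0 0 0 0" --pt "0 0 0 0"

```text
clock: 14.88
position: [0.5678, -0.3289, 0.1782]
eef_rot: [-0.5, 0.502, -0.5, -0.499]
contact_force: [-0.0, 0.2, -1.0]
gripper_width: 0.526
```

Run:
```python
from h import *
P,im,d=shot('w12');  plan((.583,.1805,.10),np.pi/2)
```

```text
pos [ 0.5669 -0.3282  0.1766] yawz 1.571 q6 -2.266 ROLL 0.0 SHIFT [ 7.64 -1.6  50.87]
```

View pics/w12.png

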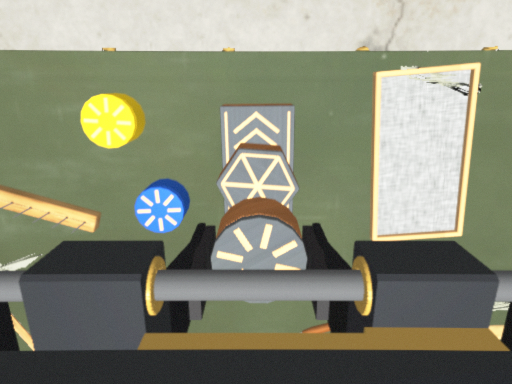

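The round block is held level and the hex stays in place at (259,183). I'll carry it to the round tray.

Emit:
send_rows --pt "0 0 1.5 0" --pt "0 -0.1 3.6 0" --pt "0 -0.1 3.6 0" --pt "0 -0.1 3.6 0" --pt "0 -0.1 3.6 0" --pt "0 -0.1 3.6 0" --pt "0 -0.1 3.6 0" --pt "0 -0.1 3.6 0" --pt "0 -0.1 3.6 0" --pt "0 -0.1 3.6 0" --pt "0 -0.2 3.6 0" --pt "0 -0.2 3.6 0" --pt "0 -0.2 3.6 0" --pt "0 -0.1 3.6 0" --pt "0 0 2.5 0" --pt "2 0 0 0" --pt "2 0 0 0" --pt "2 0 0 0" --pt "2 0 0 0" --pt "0 0 0 0"

```text
clock: 16.6
position: [0.5778, 0.1802, 0.0909]
eef_rot: [0.497, -0.498, 0.503, 0.503]
contact_force: [-0.5, -0.4, -1.2]
gripper_width: 0.528
```

Run:
```python
from h import *
P,im,d=shot('w13');  plan((.583,.1805,.031),np.pi/2); print(robot.get_obs()['clock'])
```

```text
pos [0.5793 0.1801 0.0929] yawz 1.571 q6 -1.454 ROLL 0.001 SHIFT [ 6.19 -0.42  0.04]
16.65
```

View pics/w13.png

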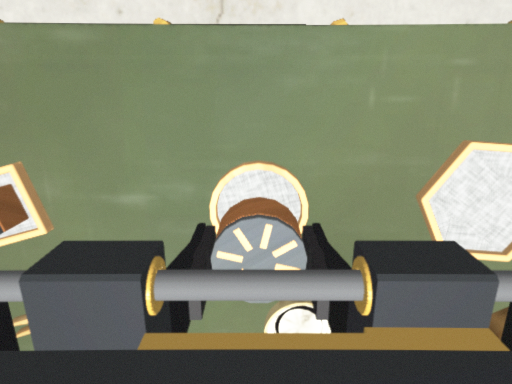

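Run:
```python
from h import *
f=np.load('pics/w13.npz');P=(f['p'],f['q'])
X=plane('wrist',[(259,162.5),(209.5,206),(309,206)],.01,P);print(X.round(4)); plan((X[0,0]+.036,X[1:,1].mean(),.030),np.pi/2)
```

```text
[[0.5485 0.1817 0.01  ]
 [0.5802 0.1464 0.01  ]
 [0.5801 0.2174 0.01  ]]
pos [0.5793 0.1801 0.0929] yawz 1.571 q6 -1.454 ROLL 0.001 SHIFT [ 6.29 -0.58  0.18]
```

Emit:
send_rows --pt "0 -0.45 0.12 0" --pt "1.5 0 0 0" --pt "1.5 0 0 0" --pt "1.5 0 0 0" --pt "0.8 0 0 0" --pt "0.4 0 0 0" --pt "0 0 0 0" --pt "0 0 0 0" --pt "0 0 0 0"

```text
clock: 17.4
position: [0.5882, 0.1811, 0.0401]
eef_rot: [0.501, -0.5, 0.499, 0.5]
contact_force: [-0.1, 0.1, -0.7]
gripper_width: 0.524
```

Run:
```python
from h import *
plan((.5835,.1815,.030),np.pi/2); P,im,d=shot('w14');  plan((.5835,.1815,.030),np.pi/2); print(robot.get_obs()['contact_force'])
```

```text
pos [0.5882 0.1811 0.0401] yawz 1.571 q6 -1.454 ROLL 0.0 SHIFT [1.01 0.47 0.04]
pos [0.5882 0.1811 0.0401] yawz 1.571 q6 -1.454 ROLL 0.0 SHIFT [1.01 0.47 0.04]
[-0.02324088 -0.33616431 -0.75054761]
```

View pics/w14.png

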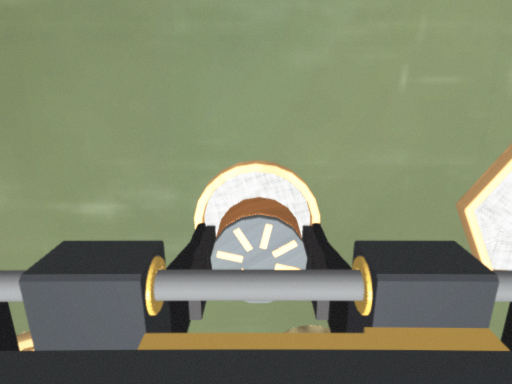

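The earlier reading hadn't settled, so I've overshot by about 5 mm in x. I'll recheck against the tray arc.

Run:
```python
from h import *
f=np.load('pics/w14.npz');P=(f['p'],f['q'])
X=plane('wrist',[(257.5,161.5),(194,215),(320.5,215)],.01,P);print(X.round(4)); plan((X[0,0]+.036,X[1:,1].mean(),.030),np.pi/2)
```

```text
[[0.5476 0.1818 0.01  ]
 [0.578  0.1465 0.01  ]
 [0.578  0.2169 0.01  ]]
pos [0.5882 0.1811 0.0401] yawz 1.571 q6 -1.454 ROLL 0.0 SHIFT [1.01 0.46 0.06]
```

Emit:
send_rows --pt "0 0.47 0.05 0" --pt "0 0 0 0" --pt "0.4 0 0 0" --pt "0.3 0 0 0" --pt "0.2 0 0 0" --pt "0 0 0 0" --pt "0 0 0 0" --pt "0 0 0 0"

```text
clock: 18.12
position: [0.5826, 0.1814, 0.03]
eef_rot: [0.5, -0.5, 0.5, 0.5]
contact_force: [-0.7, -0.1, 1.7]
gripper_width: 0.523
```

Run:
```python
from h import *
plan((.5837,.1816,.030),np.pi/2); P,im,d=shot('w15');  plan((.5837,.1816,.030),np.pi/2); print(robot.get_obs()['contact_force'])
```

```text
pos [0.5826 0.1814 0.03  ] yawz 1.571 q6 -1.452 ROLL 0.0 SHIFT [-0.   -0.11  0.02]
pos [0.5826 0.1814 0.03  ] yawz 1.571 q6 -1.452 ROLL 0.0 SHIFT [-0.   -0.11  0.02]
[ 0.37457649 -0.18166252  1.05081665]
```

Emit:
send_rows --pt "0 0 0 0" --pt "0 0 0 0" --pt "0 0 0 0" --pt "0 0 0 0" --pt "-0.5 0 0 0" --pt "-1 0 0 0" --pt "-2 0 0 0" --pt "-2 0 0 0" --pt "-3 0 0 0" --pt "-3 0 0 0" --pt "-3 0 0 0" --pt "0 0 0 0" --pt "0 0 0 0" --pt "0 0 0 0" --fingers 0.8

```text
clock: 19.33
position: [0.5822, 0.1814, 0.1754]
eef_rot: [0.5, -0.5, 0.5, 0.5]
contact_force: [0.0, -0.1, -1.0]
gripper_width: 0.802
```

Run:
```python
from h import *
P,im,d=shot('w16'); plan((.570,-.33,.18),np.radians(87))
```

```text
pos [0.5817 0.1814 0.1744] yawz 1.571 q6 -1.452 ROLL 0.053 SHIFT [ -0.55  -1.51 -51.13]
```

View pics/w16.png

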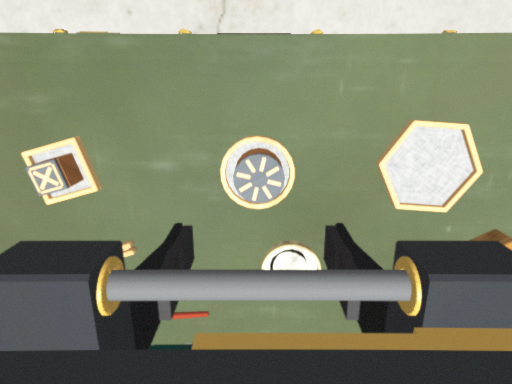

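The round block sits inside its tray at (258,177). The hex is next. I'll grip across its flats with the jaws along about 57°.

Run:
```python
from h import *
plan((.568,-.328,.18),np.radians(57))
```

```text
pos [0.5817 0.1814 0.1744] yawz 1.571 q6 -1.452 ROLL 0.576 SHIFT [ -0.55 -26.59 -43.46]
```

Emit:
send_rows --pt "0 0 0 0.115" --pt "0 0 0 0.115" --pt "0 0 0 0.115" --pt "0 0 0 0.115" --pt "-0.5 0 0 0.116" --pt "0 -1.9 -3.1 0" --pt "0 -1.9 -3.1 0" --pt "0 -1.9 -3.1 0" --pt "0 -1.9 -3.1 0" --pt "0 -1.9 -3.1 0" --pt "0 -1.9 -3.1 0" --pt "0 -1.9 -3.1 0" --pt "0 -1.9 -3.1 0" --pt "0 -1.9 -3.1 0" --pt "0 -1.9 -3.1 0" --pt "0 -1.9 -3.1 0" --pt "0 -1.9 -3.1 0" --pt "0 -1.9 -3.1 0" --pt "0 -1.9 -3.1 0" --pt "0 0 0 0" --fingers 1

```text
clock: 21.05
position: [0.5687, -0.335, 0.1782]
eef_rot: [0.622, -0.337, 0.623, 0.335]
contact_force: [0.6, 0.1, -0.3]
gripper_width: 1.002
```

Emit:
send_rows --pt "0 0 0 0" --pt "0 0 0 0" --pt "0 0 0 0"

```text
clock: 21.3
position: [0.5689, -0.3254, 0.1788]
eef_rot: [0.621, -0.337, 0.622, 0.339]
contact_force: [-0.3, -0.1, 0.7]
gripper_width: 1.001
```

Run:
```python
from h import *
P,im,d=shot('w17'); plan((.5686,-.328,.18),np.radians(57));cv2.imwrite('pics/c17.png',cv2.resize(im[100:270,170:350],None,fx=3.5,fy=3.5,interpolation=2));
```

```text
pos [ 0.5692 -0.3253  0.1792] yawz 0.997 q6 -1.686 ROLL 0.002 SHIFT [-0.08 -0.1  -0.25]
```

View pics/c17.png

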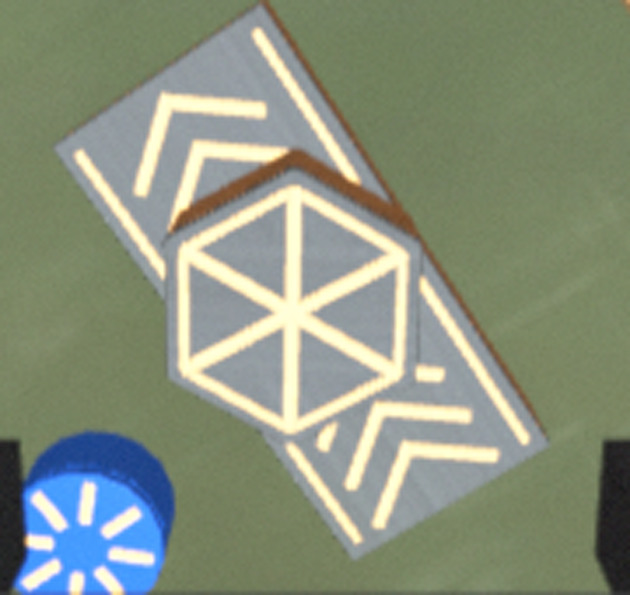

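Run:
```python
from h import *
f=np.load('pics/w17.npz');P=(f['p'],f['q']);d=f['d']
cp=lambda x,y:(170+x/3.5,100+y/3.5)
c=cp(292.5,311);o,r=ray('wrist',[c],P);i,j=map(round,c);D=np.median(d[j-4:j+5,i-4:i+5]);X=o+r[0]*D;print('hex by depth',X)
f2=np.load('pics/w12.npz');o2,r2=ray('wrist',[(258.5,184)],(f2['p'],f2['q']));print('tri w12',tri([(o,r[0]),(o2,r2[0])]))
X=plane('wrist',[c],.06,P)[0];print(X)
print('flat width',np.linalg.norm(np.diff(plane('wrist',[cp(167,310),cp(419,310)],.06,P),axis=0)))
plan((X[0],X[1],.057),np.radians(56))
```

```text
hex by depth [ 0.56858544 -0.328597    0.05929264]
tri w12 (array([ 0.56750593, -0.3284049 ,  0.05794999]), [np.float64(0.0014236061202687073), np.float64(0.0014236061202686505)])
[ 0.568407   -0.32846913  0.06      ]
flat width 0.059025284577550956
pos [ 0.5692 -0.3253  0.1792] yawz 0.997 q6 -1.686 ROLL 0.019 SHIFT [12.22 -0.14 -0.31]
```

Hex: centre (0.5685, -0.3285), height 0.059 by depth and 0.058 from two views. Width across flats is 59 mm, so it fits. I'll descend.

Emit:
send_rows --pt "0 -0.15 -0.3 0.019" --pt "2 0 0 0" --pt "2 0 0 0" --pt "2 0 0 0" --pt "2 0 0 0" --pt "1.5 0 0 0" --pt "1.2 0 0 0" --pt "0 0 0 0" --pt "0 0 0 0" --pt "0 0 0 0"

```text
clock: 22.18
position: [0.5699, -0.331, 0.0741]
eef_rot: [0.625, -0.332, 0.624, 0.331]
contact_force: [0.6, 0.3, 0.6]
gripper_width: 1.004
```

Run:
```python
from h import *
plan((.5685,-.3285,.057),np.radians(56)); shot('w18'); plan((.5685,-.3285,.057),np.radians(56))
```

```text
pos [ 0.5699 -0.331   0.0741] yawz 0.976 q6 -1.672 ROLL -0.001 SHIFT [1.7  0.25 0.13]
pos [ 0.57   -0.3312  0.0744] yawz 0.976 q6 -1.672 ROLL -0.001 SHIFT [1.74 0.28 0.14]
```

View pics/w18.png

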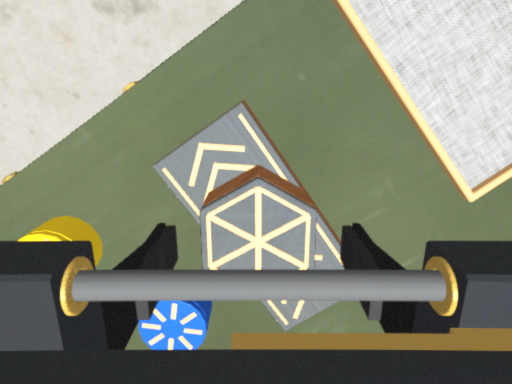

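Emit:
send_rows --pt "0.8 0.25 0.13 0" --pt "0.9 0 0 0" --pt "0 0 0 0" --pt "0 0 0 0" --pt "0 0 0 0"

```text
clock: 22.65
position: [0.5677, -0.3282, 0.0558]
eef_rot: [0.625, -0.331, 0.625, 0.332]
contact_force: [0.1, -0.4, 0.2]
gripper_width: 1.0
```

Emit:
send_rows --pt "0 0 0 0" --pt "0 0 0 0" --pt "0 0 0 0" --pt "0 0 0 0" --pt "0 0 0 0" --pt "0 0 0 0" --pt "0 0 0 0" --fingers 0.5 --newtons 20

```text
clock: 23.23
position: [0.5678, -0.3284, 0.0562]
eef_rot: [0.625, -0.332, 0.625, 0.331]
contact_force: [-0.0, -0.3, 1.0]
gripper_width: 0.69
```

Gripped at 60 mm, with the TCP 26 mm above the hex's underside.

Emit:
send_rows --pt "-0.5 0 0 0" --pt "-1 0 0 0" --pt "-1.5 0 0 0" --pt "-2 0 0 0" --pt "-2 0 0 0" --pt "-2 0 0 0" --pt "0 0 0 0" --pt "0 0 0 0" --pt "0 0 0 0"

```text
clock: 23.98
position: [0.5673, -0.3278, 0.1458]
eef_rot: [0.624, -0.331, 0.625, 0.332]
contact_force: [-1.1, -0.7, -0.1]
gripper_width: 0.691
```

Run:
```python
from h import *
shot('w19'); plan((.578,.345,.145),np.radians(55.2))
```

```text
pos [ 0.567  -0.3276  0.1451] yawz 0.976 q6 -1.67 ROLL 0.013 SHIFT [ 0.11 37.49 55.86]
```

View pics/w19.png

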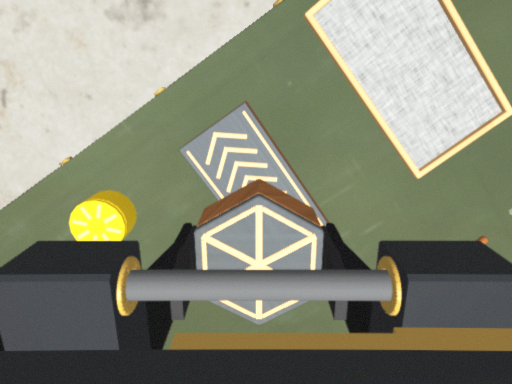

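Emit:
send_rows --pt "0 1.0 1.5 0.013" --pt "0 2.0 3.0 0" --pt "0 2.0 3.0 0" --pt "0 2.0 3.0 0" --pt "0 2.0 3.0 0" --pt "0 2.0 3.0 0" --pt "0 2.0 3.0 0" --pt "0 2.0 3.0 0" --pt "0 2.0 3.0 0" --pt "0 2.0 3.0 0" --pt "0 2.0 3.0 0" --pt "0 2.0 3.0 0" --pt "0 2.0 3.0 0" --pt "0 2.0 3.0 0" --pt "0 2.0 3.0 0" --pt "0 2.0 3.0 0" --pt "0 2.0 3.0 0" --pt "0 2.0 3.0 0" --pt "0 2.0 3.0 0" --pt "0 0.5 0.4 0"

```text
clock: 25.7
position: [0.5781, 0.3505, 0.1446]
eef_rot: [0.626, -0.328, 0.626, 0.33]
contact_force: [0.4, 0.3, -0.8]
gripper_width: 0.689
```

Emit:
send_rows --pt "1.5 0 0 0" --pt "1.5 0 0 0" --pt "1.5 0 0 0" --pt "0 0 0 0" --pt "0 0 0 0" --pt "0 0 0 0"

```text
clock: 26.2
position: [0.579, 0.3444, 0.1009]
eef_rot: [0.627, -0.327, 0.627, 0.327]
contact_force: [0.4, -0.0, -0.4]
gripper_width: 0.689
```

Run:
```python
from h import *
shot('w20'); plan((.578,.345,.030),np.radians(55.2))
```

```text
pos [0.5795 0.3446 0.1016] yawz 0.963 q6 -0.591 ROLL -0.001 SHIFT [ 7.16  0.15 -0.06]
```

View pics/w20.png

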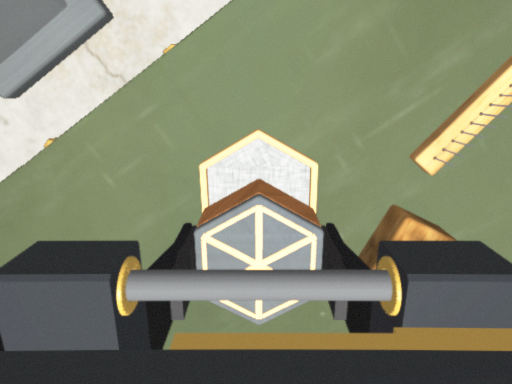

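Run:
```python
from h import *
f=np.load('pics/w20.npz');P=(f['p'],f['q'])
X=plane('wrist',[(258.5,130.5),(199.5,166),(318.5,165)],.01,P);R=Rn.from_quat(np.roll(P[1],-1)).as_matrix()
print(X.round(4),np.linalg.norm(X[1]-X[2]))
c=X[0]-R[:,1]*.0497; c2=(X[1]+X[2])/2-R[:,1]*.0249;print(c,c2)
c=(c+c2)/2;plan((c[0],c[1],.030),np.radians(55.2))
```

```text
[[0.5388 0.3737 0.01  ]
 [0.5355 0.3245 0.01  ]
 [0.5836 0.395  0.01  ]] 0.08539116971532532
[0.57961906 0.34534941 0.0099889 ] [0.57997668 0.34551294 0.00999444]
pos [0.5795 0.3446 0.1016] yawz 0.963 q6 -0.591 ROLL -0.001 SHIFT [7.16 0.02 0.08]
```

The tray centre comes to (0.5797, 0.3454), with an outer width of 85.4 mm against 86 expected. I'll descend.

Emit:
send_rows --pt "1.5 0 0.08 0" --pt "1.5 0 0 0" --pt "1.5 0 0 0" --pt "1.0 0 0 0" --pt "0.6 0 0 0" --pt "0.4 0 0 0" --pt "0 0 0 0" --pt "0 0 0 0" --pt "0 0 0 0"

```text
clock: 27.0
position: [0.58, 0.3457, 0.0369]
eef_rot: [0.627, -0.328, 0.626, 0.327]
contact_force: [-0.6, 0.5, -1.2]
gripper_width: 0.682
```

Run:
```python
from h import *
plan((.5795,.3453,.030),np.radians(55.2));shot('w21'); plan((.5795,.3453,.030),np.radians(55.2))
```

```text
pos [0.58   0.3457 0.0369] yawz 0.963 q6 -0.591 ROLL -0.0 SHIFT [ 0.69  0.02 -0.06]
pos [0.58   0.3457 0.037 ] yawz 0.963 q6 -0.591 ROLL -0.0 SHIFT [ 0.7   0.02 -0.06]
```

View pics/w21.png

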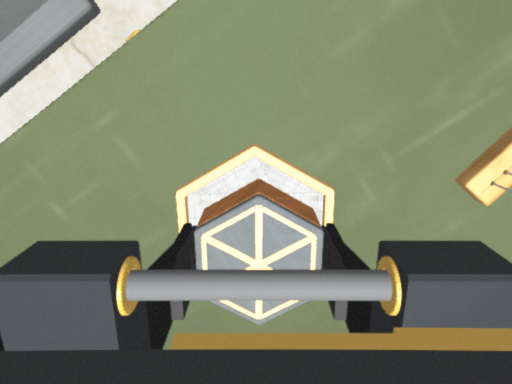

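Centred in the recess. I'll lower the last 6 mm.

Emit:
send_rows --pt "0.3 0 0 0" --pt "0.2 0 0 0" --pt "0.15 0 0 0" --pt "0 0 0 0" --pt "0 0 0 0" --pt "0 0 0 0"

```text
clock: 27.55
position: [0.5795, 0.3455, 0.0302]
eef_rot: [0.627, -0.328, 0.627, 0.327]
contact_force: [-2.0, -0.9, 4.0]
gripper_width: 0.689
```

Contact of 4 N means it has reached the floor. I'll release it.

Emit:
send_rows --pt "0 0 0 0" --pt "0 0 0 0" --pt "0 0 0 0" --pt "0 0 0 0" --pt "-0.5 0 0 0" --pt "-1 0 0 0" --pt "-2 0 0 0" --pt "-2 0 0 0" --pt "-3 0 0 0" --pt "-3 0 0 0" --pt "-3 0 0 0" --pt "0 0 0 0" --pt "0 0 0 0" --pt "0 0 0 0" --fingers 0.9

```text
clock: 28.72
position: [0.579, 0.3453, 0.175]
eef_rot: [0.627, -0.328, 0.627, 0.327]
contact_force: [-0.6, -0.4, -1.1]
gripper_width: 0.902
```

Run:
```python
from h import *
shot('w22'); plan((.56,-.328,.17),np.radians(90))
```

```text
pos [0.5785 0.3451 0.1739] yawz 0.963 q6 -0.591 ROLL -0.608 SHIFT [  0.44   1.85 -67.31]
```

View pics/w22.png

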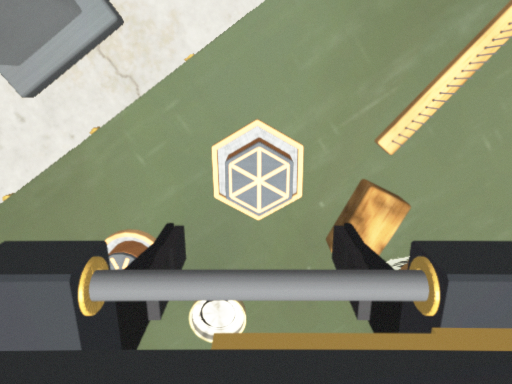

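The hex sits inside its tray at (258,170), and the inking block and lid are untouched. Last is the long block.

Emit:
send_rows --pt "0 0 0 -0.121" --pt "0 0 0 -0.121" --pt "0 0 0 -0.121" --pt "0 0 0 -0.121" --pt "0 0 0 -0.124" --pt "0 0 -4.0 0" --pt "0 0 -4.0 0" --pt "0 0 -4.0 0" --pt "0 0 -4.0 0" --pt "0 0 -4.0 0" --pt "0 0 -4.0 0" --pt "0 0 -4.0 0" --pt "0 0 -4.0 0" --pt "0 0 -4.0 0" --pt "0 0 -4.0 0" --pt "0 0 -4.0 0" --pt "0 0 -4.0 0" --pt "0 0 -4.0 0" --pt "0 0 -4.0 0" --pt "0 0 -4.0 0" --fingers 1

```text
clock: 30.43
position: [0.5781, -0.256, 0.1727]
eef_rot: [0.5, -0.499, 0.5, 0.501]
contact_force: [1.0, 0.8, -0.5]
gripper_width: 0.999
```

Run:
```python
from h import *
plan((.565,-.328,.15),np.radians(90.4))
```

```text
pos [ 0.5781 -0.256   0.1727] yawz 1.571 q6 -2.164 ROLL -0.007 SHIFT [ 2.26  1.36 -7.2 ]
```

Emit:
send_rows --pt "1.1 0.4 -2.4 0" --pt "1.1 0.4 -2.4 0" --pt "0 0.4 -2.4 0" --pt "0 0 0 0" --pt "0 0 0 0" --pt "0 0 0 0" --pt "0 0 0 0"

```text
clock: 31.02
position: [0.5673, -0.325, 0.1519]
eef_rot: [0.5, -0.5, 0.5, 0.501]
contact_force: [-0.1, 0.3, 0.9]
gripper_width: 1.0
```

Run:
```python
from h import *
P,im,d=shot('w23'); plan((.570,-.328,.15),np.radians(90.4)); cv2.imwrite('pics/c23.png',cv2.resize(im[80:240,140:350],None,fx=3.7,fy=3.7,interpolation=2))
```

```text
pos [ 0.5676 -0.325   0.1523] yawz 1.572 q6 -2.263 ROLL -0.005 SHIFT [ 0.22 -0.24 -0.3 ]
```

View pics/c23.png

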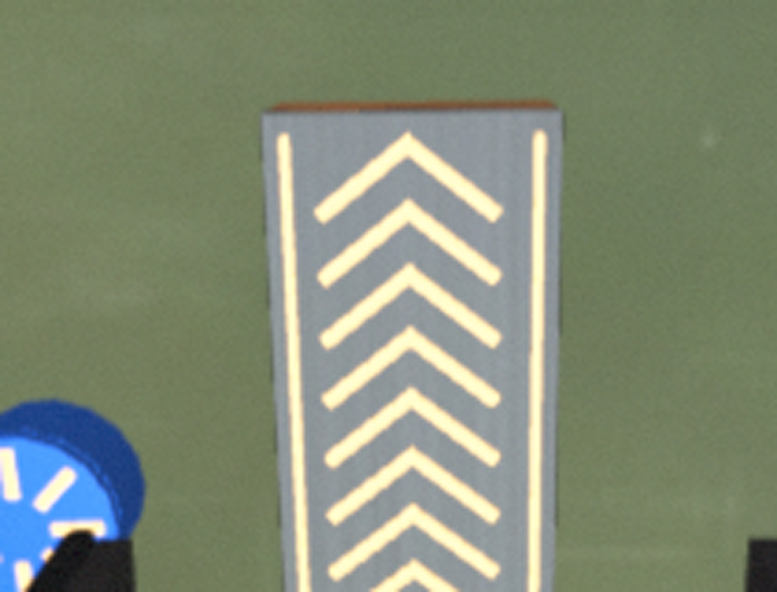

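Run:
```python
from h import *
f=np.load('pics/w23.npz');P=(f['p'],f['q']);d=f['d']
cp=lambda x,y:(140+x/3.7,80+y/3.7)
for q in((263,112),(561,112),(407,135),(414,565),(284,560),(552,560)):
    c=cp(*q);X=plane('wrist',[c],.03,P)[0];print(q,X.round(4))
c=cp(410,300);o,r=ray('wrist',[c],P);i,j=map(round,c);print('depth',o+r[0]*np.median(d[j-3:j+4,i-3:i+4]))
f2=np.load('pics/w3.npz');
plan((.570,-.328,.026),np.radians(90.4))
```

```text
(263, 112) [ 0.5068 -0.3603  0.03  ]
(561, 112) [ 0.5067 -0.298   0.03  ]
(407, 135) [ 0.5115 -0.3302  0.03  ]
(414, 565) [ 0.6101 -0.3292  0.03  ]
(284, 560) [ 0.6089 -0.3595  0.03  ]
(552, 560) [ 0.6088 -0.297   0.03  ]
depth [ 0.54711744 -0.32979418  0.02910497]
pos [ 0.5676 -0.325   0.1523] yawz 1.572 q6 -2.263 ROLL -0.005 SHIFT [12.62 -0.25 -0.32]
```

Long: centre (0.577, -0.3288), height 0.029, width 62.5 mm, so it fits. I'll descend to above the bench with the fingers clear of blue.

Emit:
send_rows --pt "0 -0.25 -0.36 -0.005" --pt "2 0 0 0" --pt "2 0 0 0" --pt "2 0 0 0" --pt "1.5 0 0 0" --pt "1.0 0 0 0" --pt "0 0 0 0" --pt "0 0 0 0" --pt "0 0 0 0" --pt "0 0 0 0"

```text
clock: 31.9
position: [0.5709, -0.3307, 0.069]
eef_rot: [-0.499, 0.502, -0.499, -0.5]
contact_force: [0.3, -0.2, 0.1]
gripper_width: 1.003
```

Run:
```python
from h import *
P,im,d=shot('w24'); plan((.570,-.3288,.026),np.radians(90.4))
```

```text
pos [ 0.5708 -0.3307  0.0689] yawz 1.576 q6 -2.27 ROLL -0.002 SHIFT [4.29 0.09 0.2 ]
```

View pics/w24.png

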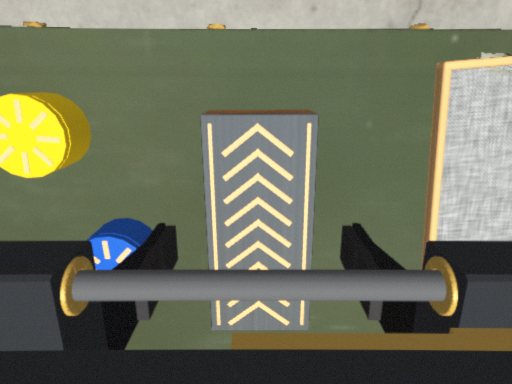

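Emit:
send_rows --pt "0 0.08 0.19 0" --pt "0 0 0 0" --pt "0 0 0 0" --pt "1.5 0 0 0" --pt "1.2 0 0 0" --pt "1.0 0 0 0" --pt "0.5 0 0 0" --pt "0 0 0 0" --pt "0 0 0 0" --pt "0 0 0 0" --fingers 0.92

```text
clock: 32.78
position: [0.5695, -0.3285, 0.0258]
eef_rot: [-0.499, 0.502, -0.499, -0.501]
contact_force: [0.3, 0.2, -0.9]
gripper_width: 0.921
```

Run:
```python
from h import *
plan((.570,-.3288,.026),np.radians(90.4)); print(robot.get_obs()['contact_force'])
```

```text
pos [ 0.5695 -0.3285  0.0258] yawz 1.576 q6 -2.269 ROLL -0.002 SHIFT [-0.02 -0.05 -0.03]
[ 0.27515101  0.24832979 -0.88945362]
```

Emit:
send_rows --pt "0 0 0 0" --pt "0 0 0 0" --pt "0 0 0 0" --pt "0 0 0 0" --pt "0 0 0 0" --pt "0 0 0 0" --fingers 0.55 --newtons 30

```text
clock: 33.28
position: [0.5695, -0.3287, 0.0261]
eef_rot: [-0.499, 0.502, -0.499, -0.501]
contact_force: [-1.1, -1.0, 1.7]
gripper_width: 0.734
```

Emit:
send_rows --pt "-0.5 0 0 0" --pt "-1 0 0 0" --pt "-1.5 0 0 0" --pt "-2 0 0 0" --pt "-1 0 0 0" --pt "0 0 0 0" --pt "0 0 0 0" --pt "0 0 0 0"

```text
clock: 33.95
position: [0.5686, -0.3277, 0.0849]
eef_rot: [0.499, -0.501, 0.499, 0.502]
contact_force: [-0.1, -0.2, -1.8]
gripper_width: 0.733
```

Run:
```python
from h import *
P,im,d=shot('w25'); plan((.549,-.1735,.085),np.radians(94.3))
```

```text
pos [ 0.5684 -0.3276  0.0845] yawz 1.576 q6 -2.269 ROLL -0.07 SHIFT [-0.02  0.78 15.52]
```

View pics/w25.png

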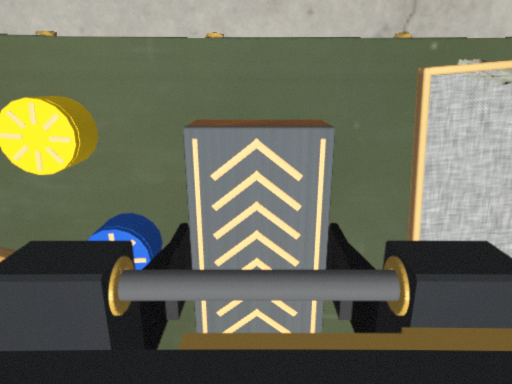

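The long block is held level at 63.8 mm. I'll carry it to the long tray.

Emit:
send_rows --pt "0 0 0 -0.07" --pt "0 0.1 1.5 0" --pt "0 0.1 2.5 0" --pt "0 0.1 2.5 0" --pt "0 0.1 2.5 0" --pt "0 0.1 2.5 0" --pt "0 0.1 2.5 0" --pt "0 0.2 1.5 0" --pt "0 0 0 0" --pt "0 0 0 0" --pt "0 0 0 0" --pt "0 0 0 0"

```text
clock: 35.0
position: [0.5503, -0.1759, 0.0855]
eef_rot: [-0.481, 0.519, -0.481, -0.518]
contact_force: [0.5, 0.7, -1.2]
gripper_width: 0.735
```

Run:
```python
from h import *
P,im,d=shot('w26'); plan((.549,-.1735,.03),np.radians(94.3))
cv2.imwrite('pics/c26.png',cv2.resize(im[60:260,130:380],None,fx=3,fy=3,interpolation=2))
```

```text
pos [ 0.5501 -0.1758  0.0855] yawz 1.645 q6 -2.147 ROLL -0.001 SHIFT [5.55 0.1  0.24]
```

View pics/c26.png

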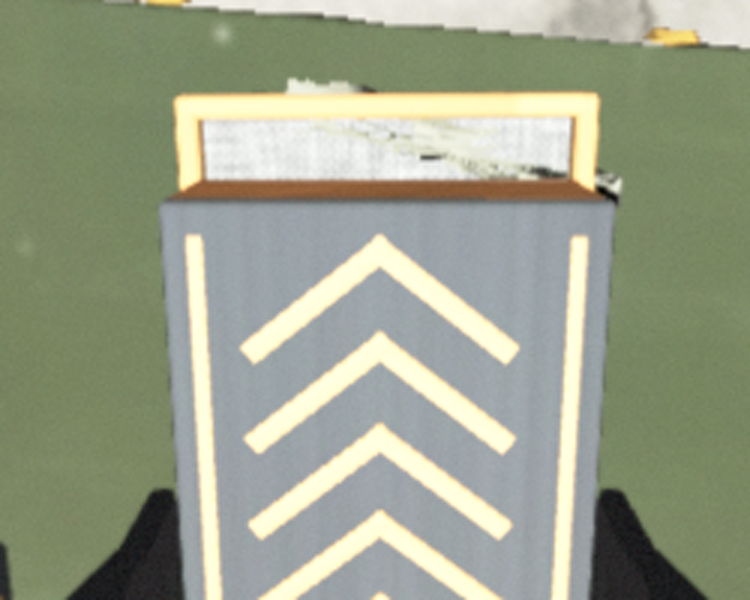

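Run:
```python
from h import *
f=np.load('pics/w26.npz');P=(f['p'],f['q'])
cp=lambda x,y:(130+x/3,60+y/3)
R=Rn.from_quat(np.roll(P[1],-1)).as_matrix()
def tl(q,z): return (R.T@(plane('wrist',[cp(*q)],z,P)[0]-P[0]))
T=[tl((174,95),.01),tl((600,95),.01)];B=[tl((161,201),P[0][2]+.004),tl((614,200),P[0][2]+.004)]
for n,v in zip(('TL','TR','BL','BR'),T+B):print(n,(v*1000).round(1))
T,B=np.array(T),np.array(B)
print('tray width',T[1,2]-T[0,2],'block',B[1,2]-B[0,2])
print('move z cm',100*(T[:,2].mean()-B[:,2].mean()),'move y cm',100*(T[:,1].mean()-.013-B[:,1].mean()))
```

```text
TL [ 75.5  75.1 -43. ]
TR [75.4 75.1 46.2]
BL [ -4.   62.9 -29.7]
BR [-4.1 63.  32.7]
tray width 0.08919126826382284 block 0.062407452864583206
move z cm 0.005601924467610667 move y cm -0.08271535627657062
```

Seen from the wrist, the tray (89 mm wide) and the block are already aligned within 1 mm. I'll descend.

Emit:
send_rows --pt "1.5 0 0.05 0" --pt "1.5 0 0 0" --pt "1.0 0 0 0" --pt "0.5 0 0 0" --pt "0.2 0 0 0" --pt "0 0 0 0" --pt "0 0 0 0" --pt "0 0 0 0"

```text
clock: 35.72
position: [0.55, -0.1741, 0.0392]
eef_rot: [-0.481, 0.519, -0.481, -0.518]
contact_force: [-0.6, 0.2, -1.2]
gripper_width: 0.733
```

Run:
```python
from h import *
P,im,d=shot('w27'); plan((.549,-.1735,.03),np.radians(94.3)); print(robot.get_obs()['contact_force'])
cv2.imwrite('pics/c27.png',cv2.resize(im[60:260,130:380],None,fx=3,fy=3,interpolation=2))
```

```text
pos [ 0.55   -0.1741  0.0392] yawz 1.646 q6 -2.146 ROLL 0.0 SHIFT [0.92 0.1  0.06]
[-0.74778334 -0.19666834 -1.28869431]
```

View pics/c27.png

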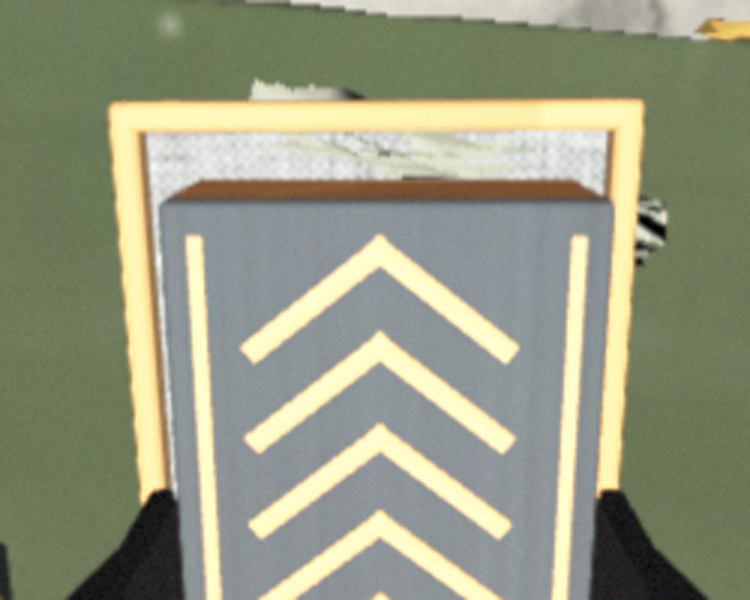

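Run:
```python
from h import *
f=np.load('pics/w27.npz');P=(f['p'],f['q'])
cp=lambda x,y:(130+x/3,60+y/3)
R=Rn.from_quat(np.roll(P[1],-1)).as_matrix()
def tl(q,z): return (R.T@(plane('wrist',[cp(*q)],z,P)[0]-P[0]))
z=P[0][2]+.004
for n,v in dict(TL=tl((108,103),.01),TR=tl((644,100),.01),TLb=tl((140,500),.01),TRb=tl((621,490),.01),BL=tl((161,201),z),BR=tl((614,200),z),BLb=tl((183,590),z),BRb=tl((594,590),z)).items():print(n,(v*1000).round(1))
```

```text
TL [ 29.1  74.9 -44.7]
TR [29.  75.4 44. ]
TLb [ 29.2   3.5 -44.5]
TRb [29.1  5.5 45. ]
BL [ -4.   62.9 -29.7]
BR [-4.1 63.  32.7]
BLb [ -4.    3.  -30.2]
BRb [-4.   3.  33.6]
```

The block is off by 1.7 mm sideways and 1 mm lengthwise. I'll correct that and lower it.

Emit:
send_rows --pt "0 -0.1 -0.17 0" --pt "0 0 0 0" --pt "0.4 0 0 0" --pt "0.3 0 0 0" --pt "0.15 0 0 0" --pt "0 0 0 0" --pt "0 0 0 0" --pt "0 0 0 0"

```text
clock: 36.43
position: [0.5505, -0.1753, 0.0301]
eef_rot: [0.481, -0.518, 0.481, 0.519]
contact_force: [-1.9, 0.8, 0.6]
gripper_width: 0.734
```

Run:
```python
from h import *
P,im,d=shot('w28'); plan((.550,-.1755,.03),np.radians(94.3)); print(robot.get_obs()['contact_force'])
cv2.imwrite('pics/c28.png',cv2.resize(im[60:260,130:380],None,fx=3,fy=3,interpolation=2))
```

```text
pos [ 0.5505 -0.1753  0.0301] yawz 1.646 q6 -2.148 ROLL 0.0 SHIFT [ 0.01  0.05 -0.01]
[-1.29306557  0.77022771  1.51464038]
```

View pics/c28.png

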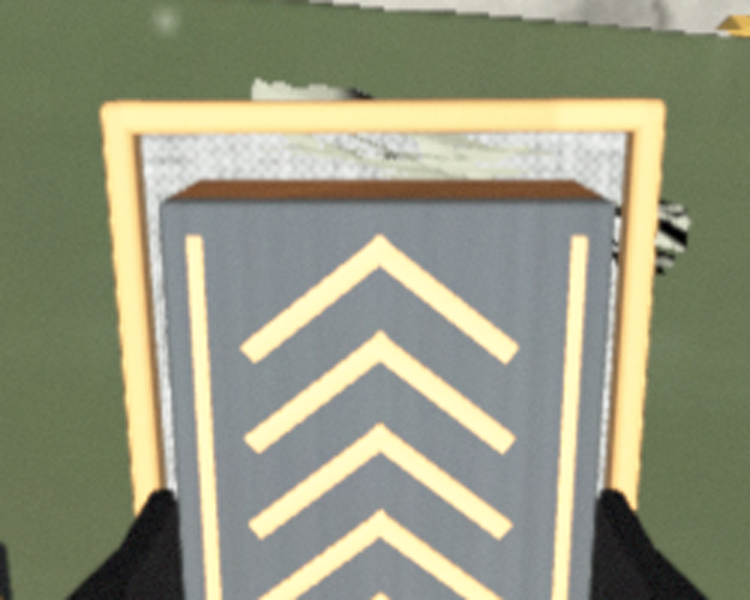

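The block is centred, parallel to the tray and inside the recess, with a light contact force. I'll release it and retreat.

Emit:
send_rows --pt "0 0 0 0" --pt "0 0 0 0" --pt "0 0 0 0" --pt "0 0 0 0" --pt "0 0 0 0" --pt "-0.5 0 0 0" --pt "-1 0 0 0" --pt "-2 0 0 0" --pt "-3 0 0 0" --pt "-3 0 0 0" --pt "-3 0 0 0" --pt "-3 0 0 0" --pt "-3 0 0 0" --pt "0 0 0 0" --pt "0 0 0 0" --pt "0 0 0 0" --pt "0 0 0 0" --fingers 0.97

```text
clock: 37.9
position: [0.5496, -0.1749, 0.2139]
eef_rot: [0.481, -0.517, 0.481, 0.519]
contact_force: [0.6, -0.1, -0.2]
gripper_width: 0.972
```

Run:
```python
from h import *
P,im,d=shot('w29'); print(P[0])
s=robot.capture('side')[0][:,:,::-1]; cv2.imwrite('pics/s29.png',cv2.resize(s[125:335,195:335],None,fx=2.8,fy=2.8,interpolation=2))
t=robot.capture('top')[0][:,:,::-1]; cv2.imwrite('pics/t29.png',cv2.resize(t[150:250,90:400],None,fx=2.5,fy=2.5,interpolation=2)); print(robot.get_obs()['contact_force'])
```

```text
[ 0.54961435 -0.17486425  0.21394843]
[ 0.44092234 -0.00915658  0.07603053]
```

View pics/w29.png

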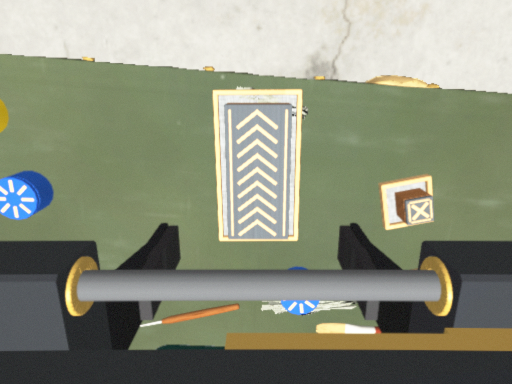

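View pics/s29.png

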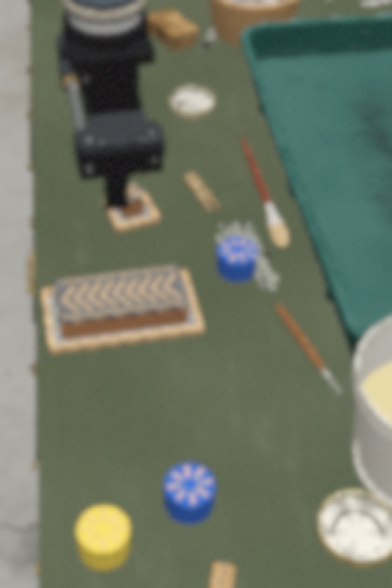

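View pics/t29.png

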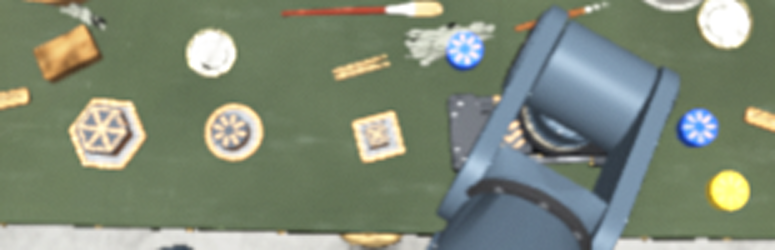

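All four blocks look to be in their trays. As a final check, I'll measure whether the tops are level, from depth.

Run:
```python
from h import *
def pl(tag,box):
    f=np.load(f'pics/{tag}.npz');P=(f['p'],f['q']);d=f['d'];u0,v0,u1,v1=box
    v,u=np.mgrid[v0:v1,u0:u1];v,u=v.ravel(),u.ravel();o,r=ray('wrist',np.c_[u,v],P);X=o+r*d[v,u][:,None];X=X[d[v,u]>0]
    c,*_=np.linalg.lstsq(np.c_[X[:,:2]-X[:,:2].mean(0),np.ones(len(X))],X[:,2],rcond=None)
    print(tag,'top z',c[2].round(4),'tilt deg',np.degrees(np.hypot(*c[:2])).round(2),'cen',X.mean(0).round(4))
pl('w29',(230,110,288,235));pl('w29',(408,202,430,220));pl('w16',(242,162,278,195));pl('w22',(238,155,282,205))
f=np.load('pics/w29.npz');P=(f['p'],f['q'])
L=plane('wrist',[(224,104),(293,103),(291,240),(228,240)],.034,P);T=plane('wrist',[(213,91),(302,90),(298,241.5),(219,241.5)],.01,P)
print((L-T).round(4)[:, :2].tolist()); print('long cen',L.mean(0),'tray',T.mean(0))
```

```text
w29 top z 0.0333 tilt deg 0.01 cen [ 0.5545 -0.1729  0.0333]
w29 top z 0.0334 tilt deg 0.56 cen [ 0.5818 -0.0057  0.0334]
w16 top z 0.0333 tilt deg 0.48 cen [0.5819 0.1836 0.0333]
w22 top z 0.0333 tilt deg 0.0 cen [0.5812 0.3464 0.0333]
[[0.0102, 0.0137], [0.0121, -0.0101], [-0.0127, -0.0116], [-0.0144, 0.0116]]
long cen [ 0.55708171 -0.17219203  0.034     ] tray [ 0.55827763 -0.17308621  0.01      ]
```

All four tops are level at 33 mm (34 expected). The long block is inside the lip by 10–14 mm at every corner, against an ideal of 13.

```bash
python3 -c "
from bench import robot
print(robot.job_done(), robot.get_obs()['clock'])"
```

```text
the job is handed in; nothing more can be done
the job is handed in; nothing more can be done
```

I took the stack apart in the order asked: square, round, hex, then long. Each block now lies flat, carved face up, in its own tray, and I handed the job in at about 38 s of the 128 s allowed.

- **Last checks:** all four tops measure 33 mm high (34 mm expected) with under 0.6° of tilt. The long block stands 10–14 mm inside its tray's outer edge at each corner (13 mm would be centred). The largest outside force I read was about 4–5 N, when the hex touched its tray floor.
- **Things left alone:** the inking block, the jar lid and the blue and yellow look-alikes look undisturbed in the last side and top pictures. I judged that by eye and did not measure their positions again.
- **Disagreements along the way:**
  - The top and wrist cameras differed by about 2 mm, and I went with the wrist camera.
  - One two-view height for the round block (65 mm) was thrown out because the two views were almost the same; depth gave 89 mm.
  - One pose reading taken before the arm had settled put the round block 5 mm off above its tray, and I corrected that before lowering it.

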